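# Cover the medal drawer and shut it

### The job

Put the award medals away for the night: pull the drawer of the wooden cabinet out all the way by its handle, slip the tongue of the loose grey cover under the metal lip just behind the drawer front, swing the cover's back edge down until it lies flat over the medals, then push the drawer fully shut and let go of everything. Leave the clear bin, the mug and the plaque where they are.

Things in the scene. Friction and masses are not known exactly. Their poses are not given: they have to be found in the camera images.
- cabinet: Fixed wooden one-drawer cabinet on the counter, 240 deep (x, drawer front included) x 200 wide (y) x 113 high. Origin: at counter height, half-way across, in the plane of the face of the shut drawer front; its -x axis points out of the drawer front, roughly to the robot. The drawer slides out along -x.
- drawer (a joint): How far the drawer is pulled out, in m: 0 fully shut, 0.155 at its outer end stop. It starts shut or up to 0.03 ajar. About 2 N of friction, and it stays where it is left. Inside, 134 mm behind the front's inner face, a partition stands 16 mm above the cover's ledges, with a rear ledge 12 deep before it; the side walls rise 30 above the ledges. Fully out, the cabinet's face is 21 mm behind the partition.
- drawer_handle (a point): Middle of the drawer's straight steel bar handle: bar 11 mm thick, 110 long, along the cabinet's y, its axis 40 mm in front of the drawer front's face, 85 mm above the counter, 28 mm below the cabinet's top. Moves with the drawer. Two posts 48 mm either side of the middle join it to the front.
- drawer_slot (a point): Where the cover's tongue goes: on the inner face of the drawer front, half-way across, at the height of the ledge that carries the cover (53 mm above the counter). Axes: x to the back of the drawer, y across, z up; moves with the drawer. The front ledge covers x 0 to 16; side ledges and a rear ledge are level with it, the medals lie below. The drawer front is 15 thick and rises 56 above the ledge.
- drawer_lip (a point): Middle of the free edge, at the underside, of the aluminium lip that runs across the drawer's full width (162 mm inside) behind its front: 14 mm to the back of drawer_slot and 14 above it. The lip is 14 deep, 5 thick. From the lip to the partition is 120 mm, shorter than the cover (128), so the cover goes in tilted, tongue first.
- cover_center (a point): Loose grey plastic cover, at the centre of the rib it is held by, 22 mm above its underside. Plate 110 (x) x 150 (y) x 5; at its -x edge a tongue as thick, 18 long, 90 wide. Rib along y: 14 thick, 80 long, 5 to 39 mm above the underside. The tongue's tip is 68 mm to -x of the rib's middle, the back edge 60 to +x. 0.11-0.22 kg. Flat on the counter left or right of the drawer, tongue roughly to the robot.
- cover_tongue (a point): Middle of the tip of the cover's tongue, on the underside (cover axes as for cover_center).
- bin: Bystander: open clear plastic bin with black end grips and boxes in it, 130 x 185 x 70 high, origin at the centre of its underside. It stands on the other side from the cover.
- mug: Bystander: white mug, 80 across, 95 high, with a handle; origin at the centre of its underside.
- plaque: Bystander: wooden award plaque on a foot 80 x 130, 150 high; origin at the centre of its underside.

How it is judged (in metres and radians):
On the way, in this order (a step that is already met when the one before it is completed fails the run):
1. the drawer is pulled out all the way (more than 135 mm) (value of joint drawer above 0.135 m), for 0.1 s.
2. with the drawer still out (more than 60 mm), the cover lies flat on its ledges with its tongue under the lip (value of joint drawer above 0.06 m and x of cover_tongue in the frame of drawer_slot between -0.003 and 0.01 m and y of cover_center in the frame of drawer_slot between -0.01 and 0.01 m and z of cover_center in the frame of drawer_slot between 0.018 and 0.026 m and angle between the z axis of cover_center and the z axis of drawer_slot, either way round below 0.045 rad and angle between the x axis of cover_center and the x axis of drawer_slot, either way round below 0.12 rad), for 0.2 s.
At the end, for the whole second after the job is handed in: The drawer is shut to within 8 mm and still, and in it the cover lies flat on the ledges (within 0.045 rad and 4 mm in height), its tongue's tip under the lip within 10 mm of the drawer front's inner face, within 10 mm of the middle and square to the drawer within 0.12 rad (value of joint drawer below 0.008 m and velocity of joint drawer between -0.01 and 0.01 m/s and x of cover_tongue in the frame of drawer_slot between -0.003 and 0.01 m and y of cover_center in the frame of drawer_slot between -0.01 and 0.01 m and z of cover_center in the frame of drawer_slot between 0.018 and 0.026 m and angle between the z axis of cover_center and the z axis of drawer_slot, either way round below 0.045 rad and angle between the x axis of cover_center and the x axis of drawer_slot, either way round below 0.12 rad); the robot touches nothing.
It fails at once if the bin is moved more than 30 mm (distance of bin from where it was at the start of the episode above 0.03 m).
It fails at once if the mug is moved more than 30 mm (distance of mug from where it was at the start of the episode above 0.03 m).
It fails at once if the plaque is moved more than 30 mm (distance of plaque from where it was at the start of the episode above 0.03 m).
It also fails if it takes over 66 s, if anything falls off the work surface, if the arm or the gripper's body presses on something with over 40 N, if the wrist force passes 120 N, or if a joint passes its speed limit or range.

### The arm

A 6-joint arm with a two-finger parallel gripper is mounted at the origin on the work surface. World frame = base frame: x ahead of the robot, y to its left, z up, the work surface at z = 0. Lengths are in m, angles in degrees, forces in N, time in s.
With the tool pointing down it reaches from about 0.25 to 0.8 m from the base axis. Payload 8.5 kg.
Tool frame: the origin (TCP) lies on the centre line of the jaws, within the pads' length; the fingertips stand 8 mm ahead of it and the grasp point (between the pads) lies 11 mm behind it (arm.nose_length is the distance from the TCP to the fingertips, in m); x points along the fingers, y is the direction in which the jaws open and shut, and the axes are right-handed (so a half turn about x gives the same grasp; the last joint's range is limited). The gripper opens to 85 mm and grips with 20 to 120 N. Pads are 22 mm wide; open, the fingers measure 114 mm over their backs; the gripper's body (76 mm by 85 mm) begins 54 mm behind the grasp point. The pads swing forward as they close: fully open they stand 13 mm farther back than shut.
Start: joints at [63.77, 13.648, -0.773, 75.585, 0, 90], TCP at [0.232, 0.471, 0.204] pointing down, gripper open.
Joint ranges: [-152.45, 152.45], [-59.26, 108.67], [-65.41, 83.53], [-104.44, 129.93], [-82.83, 76.93], [-180, 180]. Speed limits (degrees/s): [127.2, 127.2, 159.86, 180, 180, 180].

### API

Orientations are given as [roll, pitch, yaw] about the fixed x, y, z axes, in that order (R = Rz(yaw) Ry(pitch) Rx(roll)).
In Python, from workcell import arm gives the robot as it stands.
- The arm moves only by the tool send_rows, never from a script. Its argument "targets" is a list of rows, each an object with "linear": the shift along the tool's x, y, z in cm, a list of three; "roll": the turn about the tool's x in degrees. In form: [{"linear": [dx, dy, dz], "roll": roll}, ...]. A call has 1 to 8 rows; each row is the pose to reach, as a shift and turn from the pose commanded when the call began, along the tool's axes at that moment; what a row does not reach only later rows make up. A row lasts 1/12 s, in which the tool goes at most 41.7 mm and 7.16 degrees, less where a joint would pass 70% of its speed; a pose out of reach is approached as far as the arm can. A call with a gripper value outside its range is refused whole. "fingers" is the finger opening in cm, from 0 to 8.54, set as the call begins (left out, the last holds). The fingers move at their own pace and stop on an object; "squeeze" is the grip in N (left out, the last holds). Time passes only in rows, so rows that repeat a pose let the fingers close. It gives the time, the measured TCP pose, the force and the opening at its end, in the units of the state.
- arm.sense(): the state, without advancing time (a new reading comes with each control period).
- arm.snapshot(name): name is "side" or "top"; returns a dict with "img" (480x640x3 uint8, blue, green, red), "z_map" (480x640 float32, m along the optical axis (not along the pixel's ray), 0 where there is no reading), "fx", "fy", "cx", "cy" (pixels), "xyz" and "attitude" of the camera in the world. Camera axes: x right, y up, looking along -z (the intrinsics and any distortion apply to the point x, -y, -z); pixel columns grow to the right and rows downward; lengths in m; the calibration is good to about 2 mm. A picture is of the moment at which its call begins.
- arm.finish_job(): hands the job in, once; it reports no verdict.
The state is a dict: "t": time; "qpos": joint angles; "dq": joint speeds; "tau": joint torques, N m; "eef_pos": TCP position; "tool_rot": TCP orientation; "wrist_force": force on the tool from outside, world axes, zero at the start; "wrist_torque": the same for the moment, N m; "finger_gap": opening from 0.0 (shut) to 1.0 (fully open).
Only numpy, scipy, OpenCV 4.12 (cv2) and the standard library are available. Lean on these libraries where they do the work, as an engineer would, in place of code of your own. Each camera call takes 0.05 s, during which the arm holds its last target.

## Working session

There is one attempt and no reset: what is moved stays moved. The work goes in short steps, Python scripts to look and compute and a tool call to move; the robot and the scene stay as the last step left them, time stands still between calls to the robot, and variables do not carry over. Pictures are saved under pics/ and viewed, and the job is handed in when it is done.

Besides the shell and the picture viewer there is one more tool, called after "Call:" as a command line: name --argument value ..., lists and objects as JSON in quotes. send_rows: Moves the arm, as the interface text tells. Its arguments: {"type":"object","properties":{"targets":{"type":"array","items":{"type":"object","properties":{"linear":{"type":"array","items":{"type":"number"}},"roll":{"type":"number"}}}},"fingers":{"type":"number"},"squeeze":{"type":"number"}},"required":["targets"]}

```bash
ls; mkdir -p pics; python3 - <<'E'
from workcell import arm
import cv2,numpy as np
print(arm.sense())
for n in("side","top"):
    s=arm.snapshot(n); cv2.imwrite(f"pics/{n}0.png",s["img"]); np.savez(f"{n}0.npz",**s)
    print(n,{k:s[k] for k in s if k not in("img","z_map")})
print(arm.nose_length)
E
```

```text
pics
{'t': 0.0, 'qpos': array([ 6.37687486e+01,  1.36836438e+01, -8.18268319e-01,  7.55835845e+01,
        1.41539193e-03,  9.00023379e+01]), 'dq': array([ 0.04272667, -0.02056134,  0.00328163, -0.04129698,  0.08225344,
       -0.08461025]), 'tau': array([ 1.40520874e-04, -5.38774395e+01,  3.46439981e+01,  1.84610579e-02,
        4.21739196e-05, -1.62846965e-05]), 'eef_pos': array([0.23183583, 0.47052332, 0.20294404]), 'tool_rot': array([ -90.9461034 ,   89.91449168, -117.17969375]), 'wrist_force': array([-0.82405374,  0.2752513 , -0.57969769]), 'wrist_torque': array([0.01540844, 0.01865295, 0.04923447]), 'finger_gap': 1.0007192747948808}
side {'fx': 489.76498508526475, 'fy': 489.76498508526475, 'cx': 325.31510263636636, 'cy': 240.8577263921552, 'xyz': array([0.4327175 , 0.76549805, 0.60877571]), 'attitude': array([  55.41407278,    0.93319717, -172.97490304])}
top {'fx': 562.0495600687701, 'fy': 562.0495600687701, 'cx': 327.8280500208965, 'cy': 243.55967816161458, 'xyz': array([0.41840732, 0.01056752, 1.29791233]), 'attitude': array([  5.33842091,  -0.61679072, -90.57009825])}
0.008
```

View pics/side0.png

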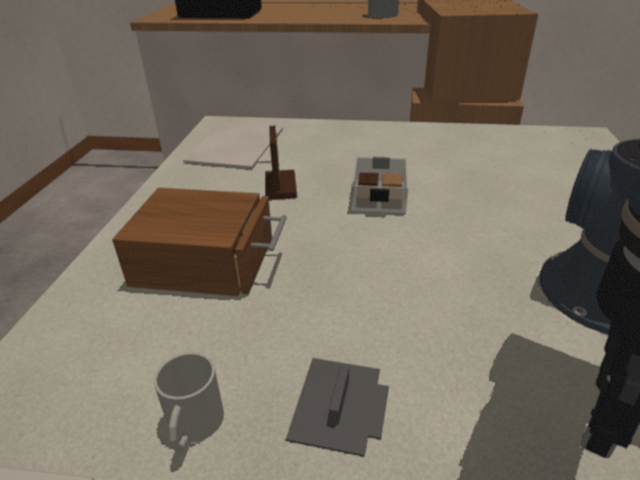

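View pics/top0.png

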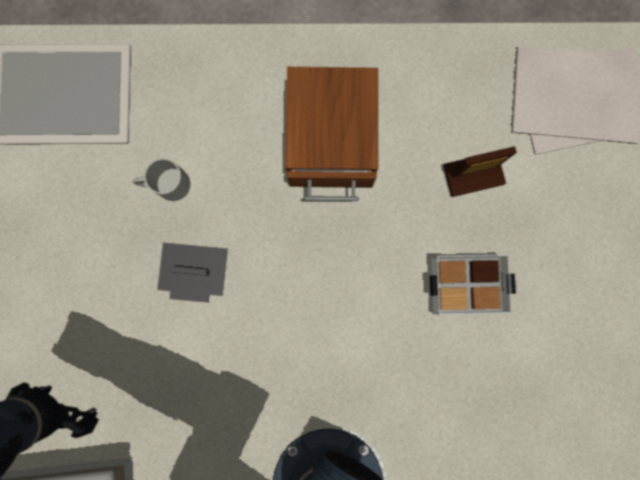

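The top view shows the cabinet at about (332,120), the handle bar at (330,198) and the cover at (193,272) with its tongue facing down-image, towards the robot. The mug is at (167,180), the bin at (470,283) and the plaque at (478,172). The drawer is slightly ajar.

```bash
cat > h.py <<'E'
import numpy as np,cv2
from scipy.spatial.transform import Rotation as R
def rot(a): return R.from_euler('xyz',a,degrees=True).as_matrix()
def ray(s,u,v):
    d=np.array([(u-s['cx'])/s['fx'],-(v-s['cy'])/s['fy'],-1.0]); return rot(s['attitude'])@d
def plane(s,u,v,z):
    d=ray(s,u,v); return s['xyz']+d*(z-s['xyz'][2])/d[2]
def proj(s,p):
    c=rot(s['attitude']).T@(np.asarray(p)-s['xyz']); return s['cx']+s['fx']*c[0]/-c[2], s['cy']+s['fy']*c[1]/c[2]
def cloud(s):
    v,u=np.mgrid[0:480,0:640]; z=s['z_map'].astype(float)
    d=np.stack([(u-s['cx'])/s['fx']*z,-(v-s['cy'])/s['fy']*z,-z],-1)
    return d@rot(s['attitude']).T+s['xyz']
E
python3 - <<'E'
from h import *
s=dict(np.load("top0.npz")); P=cloud(s); z=P[...,2]
print("table z",np.median(z[240:330,240:400]))
hsv=cv2.cvtColor(s['img'],cv2.COLOR_BGR2HSV)
# cabinet top
def rep(m,zz,name):
    n,l,st,c=cv2.connectedComponentsWithStats(m.astype(np.uint8))
    k=1+np.argmax(st[1:,4]); m=(l==k).astype(np.uint8)
    cs,_=cv2.findContours(m,cv2.RETR_EXTERNAL,cv2.CHAIN_APPROX_NONE)
    pts=np.array([plane(s,u,v,zz)[:2] for u,v in cs[0][:,0]])
    r=cv2.minAreaRect((pts*1000).astype(np.float32))
    print(name,st[k],"z",np.median(z[m>0]),"rect",r, np.round(cv2.boxPoints(r),1).tolist()); return m,pts
box=np.zeros(z.shape,bool); box[50:180,270:400]=1
rep(box&(z>0.108)&(z<.12),.113,"cabtop")
box[:]=0; box[190:210,290:370]=1
rep(box&(z>0.07)&(z<.1),.0905,"handle")
box[:]=0; box[230:310,140:240]=1
g=s['img'].max(2)<125
m,pts=rep(box&g,.005,"cover")
rib=box&(z>0.028); rep(rib,.039,"rib")
ap=cv2.approxPolyDP((pts*1000).astype(np.float32).reshape(-1,1,2),5,True); print(ap[:,0])
E
python3 -c "
import cv2
for n,(x,y,w,h),f in(('top',(140,220,110,100),7),('top',(270,140,130,80),6),('side',(270,340,140,120),5)):
    i=cv2.imread(f'pics/{n}0.png')[y:y+h,x:x+w]; cv2.imwrite(f'pics/c_{n}{x}.png',cv2.resize(i,None,fx=f,fy=f,interpolation=2))
"
```

```text
table z 0.00017032643965364525
cabtop [ 285   66   93  104 9278] z 0.11333641676108508 rect ((803.5277709960938, -13.281608581542969), (198.63449096679688, 227.06781005859375), 88.90354919433594) [[688.0999755859375, -110.4000015258789], [915.0999755859375, -114.80000305175781], [918.9000244140625, 83.80000305175781], [691.9000244140625, 88.19999694824219]]
handle [303 190  56  11 319] z 0.08943497018727387 rect ((637.1570434570312, -10.435462951660156), (119.6045913696289, 22.036502838134766), 89.53614807128906) [[625.7000122070312, -70.0999984741211], [647.7000122070312, -70.30000305175781], [648.7000122070312, 49.29999923706055], [626.5999755859375, 49.5]]
cover [ 158  243   70   59 3389] z 0.00518829206796112 rect ((475.27972412109375, 307.8580322265625), (149.1579132080078, 126.54976654052734), 84.18283081054688) [[404.79998779296875, 240.10000610351562], [530.7000122070312, 227.1999969482422], [545.7999877929688, 375.6000061035156], [419.8999938964844, 388.5]]
rib [171 266  36   9 228] z 0.038828317831873904 rect ((478.8014221191406, 307.76458740234375), (79.72807312011719, 14.052340507507324), 84.01636505126953) [[467.70001220703125, 268.8999938964844], [481.6000061035156, 267.3999938964844], [489.8999938964844, 346.70001220703125], [476.0, 348.1000061035156]]
[[543.7749  375.10938]
 [438.24286 384.68057]
 [435.7177  359.5758 ]
 [417.4892  357.00375]
 [409.80536 270.38297]
 [425.68265 265.97772]
 [425.41132 238.59889]
 [528.5946  230.17961]]
```

View pics/c_top140.png

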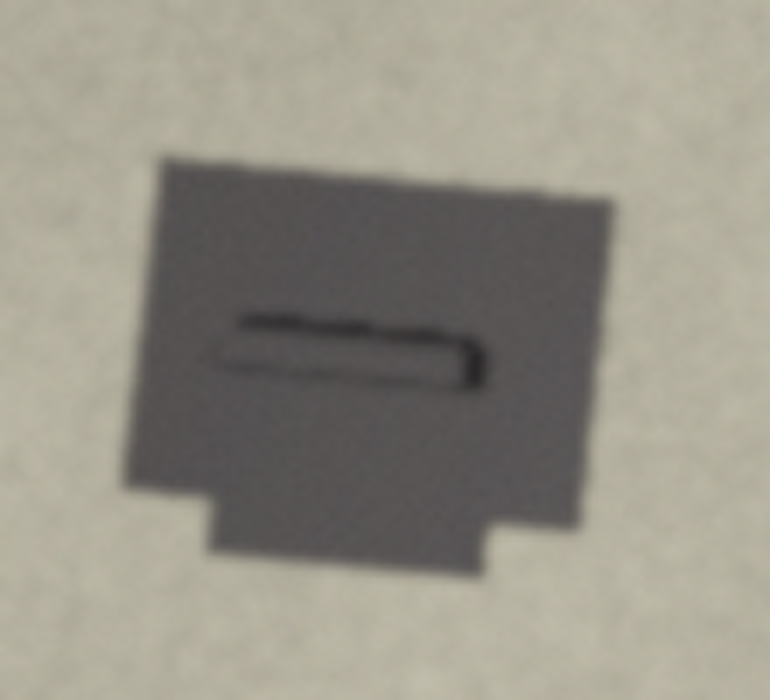

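View pics/c_top270.png

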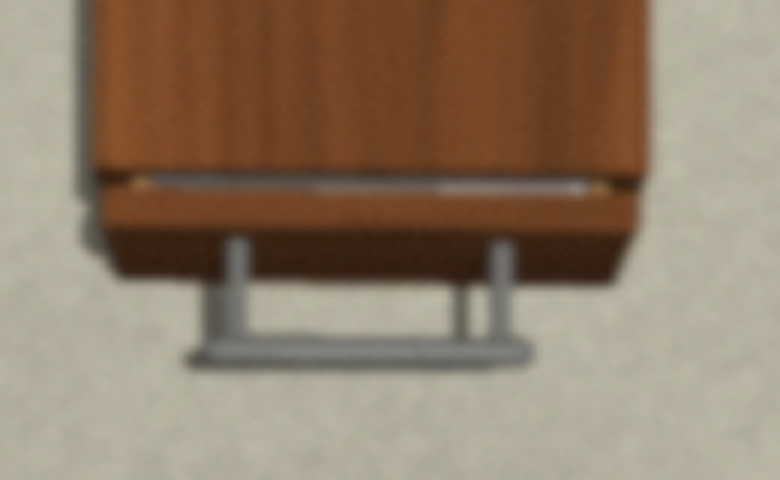

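```bash
python3 - <<'E'
from h import *
s=dict(np.load("top0.npz"))
q=lambda x,y:(270+x/6-.4,140+y/6-.4)
for n,(x,y),z in [("bar L",(205,351),.09),("bar R",(530,351),.09),("front top L",(100,229),.109),("front top R",(640,229),.109),("front back L",(105,192),.109),("front back R",(638,192),.109),("cab L",(97,170),.113),("cab R",(648,176),.113)]:
    print(n,np.round(plane(s,*q(x,y),z)*1000,1))
t=dict(np.load("side0.npz"))
im=t['img'][190:300,200:300]; cv2.imwrite("pics/c_s.png",cv2.resize(im,None,fx=6,fy=5,interpolation=2))
E
```

```text
bar L [630.9  47.8  90. ]
bar R [629.9 -70.1  90. ]
front top L [672.   84.5 109. ]
front top R [ 670.5 -108.9  109. ]
front back L [685.4  82.6 109. ]
front back R [ 684.  -108.4  109. ]
cab L [692.6  85.2 113. ]
cab R [ 688.9 -111.7  113. ]
```

View pics/c_s.png

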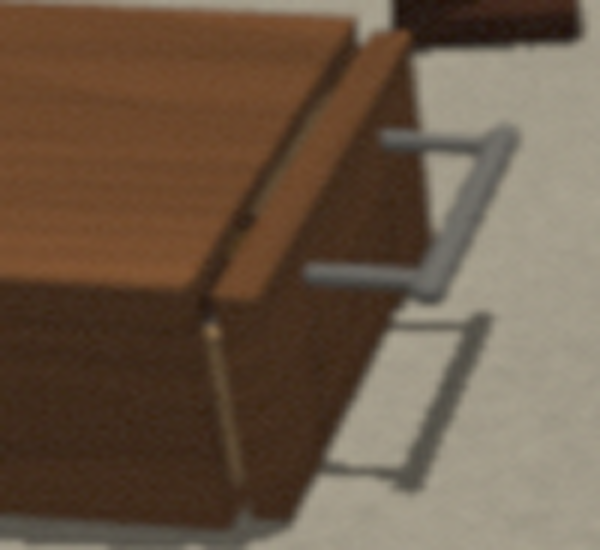

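View pics/c_side270.png

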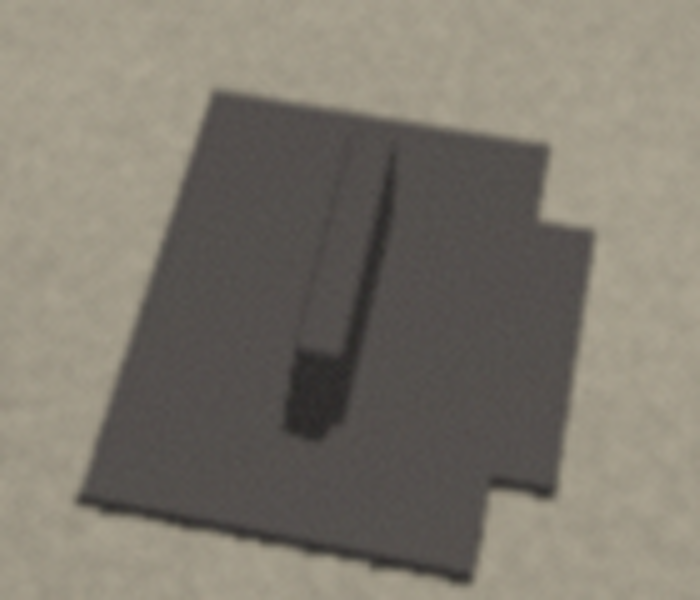

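```bash
cat >> h.py <<'E'
def go(st,p,jaw):
    """print move numbers: target TCP p (m), jaw axis heading in world xy (deg)"""
    M=rot(st['tool_rot']); d=M.T@(np.asarray(p)-st['eef_pos'])*100
    y=M[:,1]; z=M[:,2]
    t=np.array([np.cos(np.radians(jaw)),np.sin(np.radians(jaw)),0])
    r=np.degrees(np.arctan2(t@z,t@y)); r=(r+90)%180-90
    print("pos",np.round(st['eef_pos'],4),"x",np.round(M[:,0],3),"jaw",round(np.degrees(np.arctan2(y[1],y[0])),2),"F",np.round(st['wrist_force'],1),"gap",round(st['finger_gap']*85.4,1),"t",round(st['t'],2),"J6",round(st['qpos'][5],1))
    print(" -> linear",np.round(d,2),"roll",round(r,2))
E
python3 - <<'E'
from h import *
from workcell import arm
s=arm.sense(); print(np.round(rot(s['tool_rot']),3))
go(s,[.630,-.0115,.18],0.0-0.9)
go(s,[.630,-.0115,.18],180-0.9)
E
```

```text
[[-0.001  0.442  0.897]
 [-0.001  0.897 -0.442]
 [-1.    -0.001 -0.   ]]
pos [0.2319 0.4706 0.2031] x [-0.001 -0.001 -1.   ] jaw 63.77 F [0.6 0.7 0.9] gap 84.9 t 0.1 J6 90.0
 -> linear [  2.34 -25.64  57.02] roll 64.67
pos [0.2319 0.4706 0.2031] x [-0.001 -0.001 -1.   ] jaw 63.77 F [0.6 0.7 0.9] gap 84.9 t 0.1 J6 90.0
 -> linear [  2.34 -25.64  57.02] roll 64.67
```

Call:
send_rows --targets '[{"linear": [2.3,-25.6,57.0],"roll": 64.7},{"linear": [2.3,-25.6,57.0],"roll": 64.7},{"linear": [2.3,-25.6,57.0],"roll": 64.7},{"linear": [2.3,-25.6,57.0],"roll": 64.7},{"linear": [2.3,-25.6,57.0],"roll": 64.7},{"linear": [2.3,-25.6,57.0],"roll": 64.7},{"linear": [2.3,-25.6,57.0],"roll": 64.7},{"linear": [2.3,-25.6,57.0],"roll": 64.7}]' --fingers 3.2 --squeeze 60

```text
t: 0.77
eef_pos: [0.445, 0.2123, 0.1912]
tool_rot: [-72.6, 90.0, -156.5]
wrist_force: [0.8, 1.4, -0.3]
finger_gap: 0.379
```

```bash
python3 - <<'E'
from h import *
from workcell import arm
go(arm.sense(),[.630,-.0115,.18],-0.9)
E
```

```text
pos [0.445  0.2123 0.1912] x [-0. -0. -1.] jaw 6.13 F [ 0.8  1.4 -0.3] gap 32.3 t 0.77 J6 109.4
 -> linear [ 1.12 16.   24.22] roll 7.03
```

Call:
send_rows --targets '[{"linear": [1.1,16.0,24.2],"roll": 7.0},{"linear": [1.1,16.0,24.2],"roll": 7.0},{"linear": [1.1,16.0,24.2],"roll": 7.0},{"linear": [1.1,16.0,24.2],"roll": 7.0},{"linear": [1.1,16.0,24.2],"roll": 7.0},{"linear": [1.1,16.0,24.2],"roll": 7.0},{"linear": [1.1,16.0,24.2],"roll": 7.0},{"linear": [1.1,16.0,24.2],"roll": 7.0}]'

```text
t: 1.43
eef_pos: [0.6338, -0.0137, 0.1783]
tool_rot: [-5.6, 89.9, -96.4]
wrist_force: [-2.2, 0.8, -0.5]
finger_gap: 0.377
```

Call:
send_rows --targets '[{"linear": [0,0,0],"roll": 0},{"linear": [0,0,0],"roll": 0},{"linear": [0,0,0],"roll": 0}]'

```text
t: 1.68
eef_pos: [0.6298, -0.0074, 0.1803]
tool_rot: [-100.8, 90.0, 168.7]
wrist_force: [-0.2, 0.2, 1.1]
finger_gap: 0.375
```

```bash
python3 - <<'E'
from h import *
from workcell import arm
go(arm.sense(),[.630,-.0115,.074],-0.9)
for n in("side","top"):
    s=arm.snapshot(n); cv2.imwrite(f"pics/{n}1.png",s["img"]); np.savez(f"{n}1.npz",**s)
i=np.hstack([cv2.resize(cv2.imread("pics/side1.png")[100:320,180:400],(400,400)),cv2.resize(cv2.imread("pics/top1.png")[120:260,260:400],(400,400))]);cv2.imwrite("pics/p1.png",i)
E
```

```text
pos [ 0.6298 -0.0074  0.1803] x [-0.001  0.    -1.   ] jaw -0.48 F [-0.2  0.2  1.1] gap 32.0 t 1.68 J6 89.8
 -> linear [10.63  0.03  0.41] roll 0.42
```

View pics/p1.png

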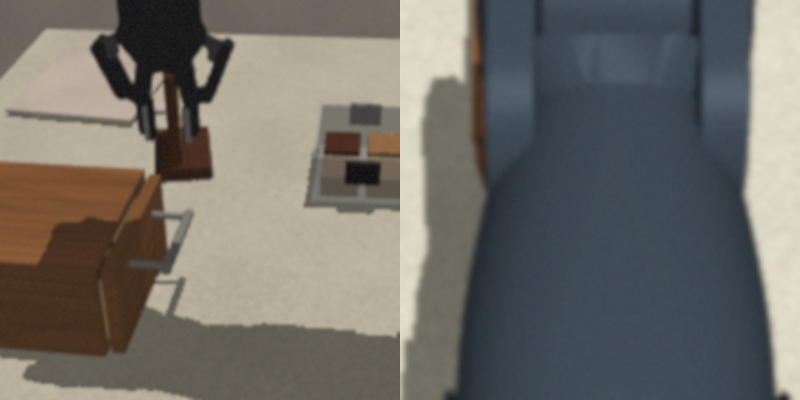

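The gripper hangs over the handle, with its fingers straddling the bar in x (fingertips at about (150,130) and (190,130) in the left crop). Next I go down and grip.

Call:
send_rows --targets '[{"linear": [2.0,0,0.2],"roll": 0},{"linear": [4.0,0,0.4],"roll": 0},{"linear": [6.0,0,0.4],"roll": 0},{"linear": [8.0,0,0.4],"roll": 0},{"linear": [9.5,0,0.4],"roll": 0},{"linear": [10.6,0,0.4],"roll": 0},{"linear": [10.6,0,0.4],"roll": 0},{"linear": [10.6,0,0.4],"roll": 0}]'

```text
t: 2.45
eef_pos: [0.6302, -0.0117, 0.0746]
tool_rot: [-72.3, 90.0, -162.7]
wrist_force: [-0.7, -0.8, 1.1]
finger_gap: 0.378
```

Call:
send_rows --targets '[{"linear": [0,0,0],"roll": 0},{"linear": [0,0,0],"roll": 0},{"linear": [0,0,0],"roll": 0},{"linear": [0,0,0],"roll": 0},{"linear": [0,0,0],"roll": 0}]' --fingers 0 --squeeze 60

```text
t: 2.87
eef_pos: [0.6307, -0.0123, 0.0748]
tool_rot: [83.8, 90.0, -6.8]
wrist_force: [0.7, 0.3, 0.0]
finger_gap: -0.0
```

```bash
python3 - <<'E'
from h import *
from workcell import arm
go(arm.sense(),[.478,-.0095,.074],-0.9)
E
```

```text
pos [ 0.6307 -0.0123  0.0748] x [ 0.001 -0.    -1.   ] jaw -0.53 F [0.7 0.3 0. ] gap -0.0 t 2.87 J6 89.4
 -> linear [  0.07 -15.28  -0.14] roll 0.37
```

```bash
python3 - <<'E'
from h import *
from workcell import arm
s=arm.snapshot("side"); cv2.imwrite("pics/s2.png",cv2.resize(s["img"][120:340,180:400],(600,600),interpolation=2)); np.savez("side2.npz",**s)
print(proj(s,[.63,-.0115,.085]),proj(s,[.63,.0435,.085]),proj(s,[.63,.0365,0.085]))
E
```

```text
(np.float64(277.915381558035), np.float64(231.12585463550616)) (np.float64(271.94530878292005), np.float64(247.40557717212573)) (np.float64(272.73770352963254), np.float64(245.2448050840995))
```

View pics/s2.png

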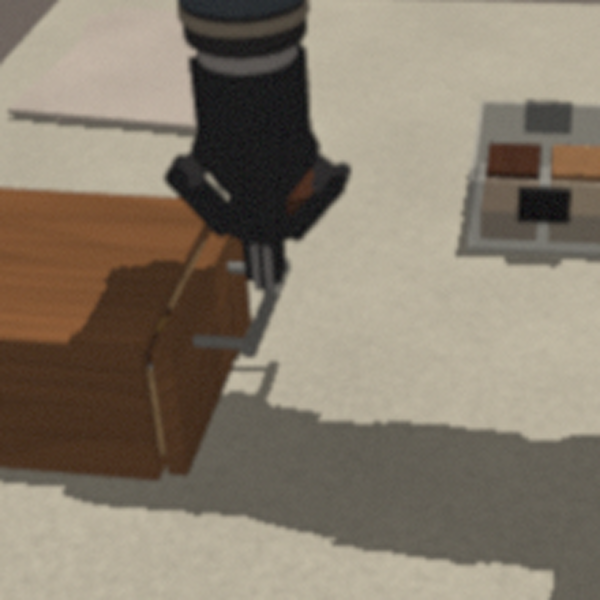

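```bash
python3 - <<'E'
from h import *
s=dict(np.load("side2.npz")); cv2.imwrite("pics/s2z.png",cv2.resize(s["img"][190:260,240:310],(700,700)[:2] if 0 else (590,590),interpolation=2))
P=cloud(s)
for v in range(206,250,3): print(v,[tuple(np.round(P[v,u]*1000).astype(int).tolist()) for u in range(266,290,4)])
E
```

```text
206 [(648, -8, 143), (638, 0, 148), (632, -4, 146), (623, 0, 149), (616, -1, 148), (608, -2, 148)]
209 [(670, -86, 89), (639, -1, 141), (633, -8, 137), (624, -1, 141), (617, -5, 140), (663, -238, -2)]
212 [(669, -79, 85), (641, -7, 131), (632, -2, 134), (624, -2, 135), (617, -5, 133), (660, -225, -2)]
215 [(669, -78, 79), (642, -7, 124), (633, -4, 126), (625, -2, 128), (618, -6, 126), (657, -210, -1)]
218 [(664, -56, 85), (642, -6, 117), (633, -2, 121), (625, 0, 123), (618, -5, 120), (624, -63, 83)]
221 [(670, -75, 66), (643, -7, 110), (633, -1, 114), (626, -4, 113), (619, -7, 112), (651, -180, 1)]
224 [(669, -72, 61), (668, -99, 43), (634, -1, 108), (626, -2, 108), (626, -35, 87), (650, -171, -1)]
227 [(670, -71, 54), (668, -96, 37), (675, -157, -2), (631, -17, 91), (625, -27, 85), (647, -156, 0)]
230 [(670, -70, 47), (669, -96, 30), (672, -141, 0), (629, -9, 89), (654, -146, -2), (645, -146, -2)]
233 [(670, -67, 41), (670, -97, 21), (636, -2, 86), (627, 0, 88), (652, -132, -1), (643, -133, 0)]
236 [(669, -63, 36), (670, -96, 14), (633, 11, 89), (626, 5, 85), (649, -120, 0), (641, -126, -4)]
239 [(669, -60, 31), (669, -89, 11), (630, 22, 89), (656, -109, -2), (647, -108, 0), (638, -110, -1)]
242 [(670, -59, 24), (671, -96, -2), (629, 28, 86), (653, -96, 0), (645, -99, -2), (637, -103, -4)]
245 [(642, 41, 88), (634, 42, 89), (627, 38, 87), (652, -89, -4), (642, -85, 0), (634, -90, -3)]
248 [(670, -55, 11), (633, 47, 86), (627, 41, 82), (649, -73, 0), (640, -75, -1), (631, -75, 0)]
```

View pics/s2z.png

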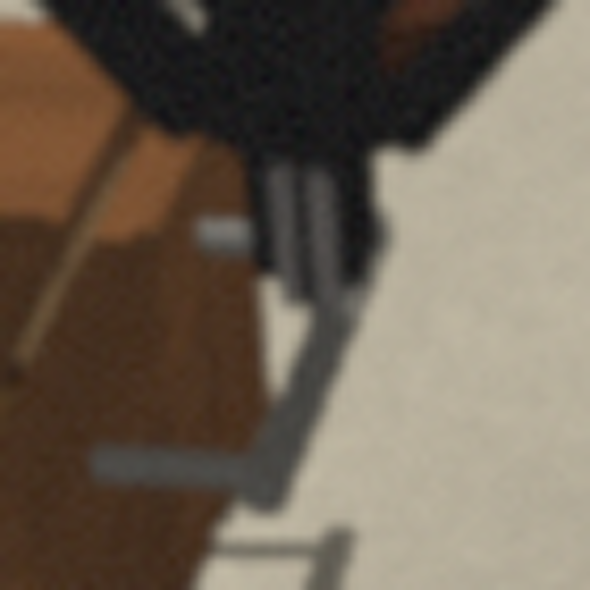

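```bash
python3 - <<'E'
from h import *
from workcell import arm
for f,x0,y0 in(("side1",.63,-.0074),("side2",.6307,-.0123),("side0",.232,.4705)):
    P=cloud(dict(np.load(f+".npz"))); m=(abs(P[...,0]-x0)<.06)&(abs(P[...,1]-y0)<.03)&(P[...,2]>.095)&(np.linalg.norm(P[...,:2]-[x0,y0],axis=-1)<.06)
    if f=="side0": m&=P[...,2]>.1
    zz=np.sort(P[m][:,2]); print(f,zz[:5],np.percentile(zz,[1,3]) if len(zz) else 0)
    v,u=np.where(m); print(v.max(),u[v==v.max()])
E
```

```text
side1 [0.09512667 0.09548025 0.09549736 0.09561051 0.0960631 ] [0.10617973 0.10853396]
234 [252]
side2 [0.09500667 0.09543418 0.09638892 0.09664606 0.09675747] [0.10497355 0.10803318]
233 [253]
side0 [0.29282454 0.29536453 0.30187586 0.30229242 0.30273508] [0.30991886 0.31426888]
396 [598]
```

```bash
python3 - <<'E'
from h import *
s=dict(np.load("side1.npz"));P=cloud(s)
for v in range(160,186,2): print(v,[tuple(np.round(P[v,u]*1000).astype(int).tolist()) for u in (260,262,283,285)])
print("proj of tip at z .172/.2:",proj(s,[.614,-.0,.172]),proj(s,[.614,-.0,.205]))
E
```

```text
160 [(648, 2, 241), (645, 0, 241), (606, 4, 244), (604, -3, 241)]
162 [(648, 2, 238), (644, 2, 238), (607, 4, 240), (604, 1, 239)]
164 [(648, 3, 235), (645, 2, 234), (607, 5, 237), (605, -5, 233)]
166 [(649, 3, 230), (645, 3, 231), (607, 4, 233), (605, -1, 230)]
168 [(649, 3, 227), (644, 6, 228), (607, 6, 230), (605, -2, 226)]
170 [(650, 2, 222), (646, 2, 223), (608, 0, 223), (605, 0, 223)]
172 [(649, 4, 219), (646, 4, 219), (608, 4, 221), (606, -2, 218)]
174 [(651, 0, 213), (647, 2, 214), (608, 3, 217), (605, 0, 215)]
176 [(650, 3, 211), (647, 1, 210), (608, 4, 213), (607, -5, 209)]
178 [(763, -388, 1), (758, -390, 0), (694, -364, 16), (688, -361, 18)]
180 [(761, -382, -2), (755, -380, -1), (691, -349, 18), (686, -352, 17)]
182 [(757, -365, 1), (752, -367, 0), (688, -335, 20), (684, -340, 18)]
184 [(756, -359, -2), (750, -357, -1), (687, -330, 17), (681, -328, 18)]
proj of tip at z .172/.2: (np.float64(281.8652861923491), np.float64(195.22226461017297)) (np.float64(280.6325707635076), np.float64(179.01662173913252))
```

The depth map shows the fingertips about 28 mm *above* the reported TCP, though nose_length puts them 8 mm below. They closed on air above the bar (tips at z≈0.104, rows 224–226). I'll use the measured tip offset of +0.028 m from here. Reopening and going 3.8 cm lower.

Call:
send_rows --targets '[{"linear": [0,0,0],"roll": 0},{"linear": [0,0,0],"roll": 0},{"linear": [0,0,0],"roll": 0},{"linear": [0,0,0],"roll": 0},{"linear": [0,0,0],"roll": 0}]' --fingers 3.2

```text
t: 3.33
eef_pos: [0.6305, -0.0123, 0.0743]
tool_rot: [-59.8, 90.0, -150.4]
wrist_force: [0.6, -0.7, 0.1]
finger_gap: 0.374
```

Call:
send_rows --targets '[{"linear": [0.7,0,0],"roll": 0},{"linear": [1.4,0,0],"roll": 0},{"linear": [2.1,0,0],"roll": 0},{"linear": [2.8,0,0],"roll": 0},{"linear": [3.4,0,0],"roll": 0},{"linear": [3.8,0,0],"roll": 0},{"linear": [3.8,0,0],"roll": 0},{"linear": [3.8,0,0],"roll": 0}]'

```text
t: 4.0
eef_pos: [0.6307, -0.0123, 0.0363]
tool_rot: [75.6, 90.0, -14.9]
wrist_force: [-0.2, -0.1, 0.6]
finger_gap: 0.375
```

Call:
send_rows --targets '[{"linear": [0,0,0],"roll": 0},{"linear": [0,0,0],"roll": 0},{"linear": [0,0,0],"roll": 0},{"linear": [0,0,0],"roll": 0},{"linear": [0,0,0],"roll": 0}]' --fingers 0 --squeeze 60

```text
t: 4.42
eef_pos: [0.6307, -0.0122, 0.0363]
tool_rot: [77.9, 90.0, -12.7]
wrist_force: [2.2, 1.1, 0.9]
finger_gap: 0.108
```

```bash
python3 - <<'E'
from h import *
from workcell import arm
go(arm.sense(),[.478,-.0095,.037],-0.9)
E
```

```text
pos [ 0.6307 -0.0122  0.0363] x [ 0. -0. -1.] jaw -0.53 F [2.2 1.1 0.9] gap 9.2 t 4.42 J6 89.4
 -> linear [ -0.07 -15.27  -0.13] roll 0.37
```

Bar gripped (gap 0.108). Pulling the drawer out.

Call:
send_rows --targets '[{"linear": [0,-1.0,0],"roll": 0},{"linear": [0,-2.5,0],"roll": 0},{"linear": [0,-4.2,0],"roll": 0},{"linear": [0,-6.0,0],"roll": 0},{"linear": [0,-7.8,0],"roll": 0},{"linear": [0,-9.6,-0.1],"roll": 0},{"linear": [0,-11.2,-0.1],"roll": 0},{"linear": [0,-12.2,-0.1],"roll": 0}]'

```text
t: 5.08
eef_pos: [0.507, -0.0098, 0.0363]
tool_rot: [-130.7, 90.0, 138.8]
wrist_force: [3.6, 2.2, -4.0]
finger_gap: 0.104
```

Call:
send_rows --targets '[{"linear": [0,-0.8,0],"roll": 0},{"linear": [0,-1.4,0],"roll": 0},{"linear": [0,-1.9,0],"roll": 0},{"linear": [0,-2.3,0],"roll": 0},{"linear": [0,-2.6,0],"roll": 0},{"linear": [0,-2.6,0],"roll": 0},{"linear": [0,-2.6,0],"roll": 0}]'

```text
t: 5.67
eef_pos: [0.4825, -0.0094, 0.0363]
tool_rot: [-159.9, 89.9, 109.6]
wrist_force: [0.9, 4.6, -0.4]
finger_gap: 0.108
```

```bash
python3 - <<'E'
from h import *
from workcell import arm
s=arm.sense(); print(s['wrist_force'],s['eef_pos'])
s=arm.snapshot("side"); cv2.imwrite("pics/s3.png",s["img"])
E
```

```text
[ 0.94237398  4.60809055 -0.37165939] [ 0.48248884 -0.00940816  0.0362949 ]
```

View pics/s3.png

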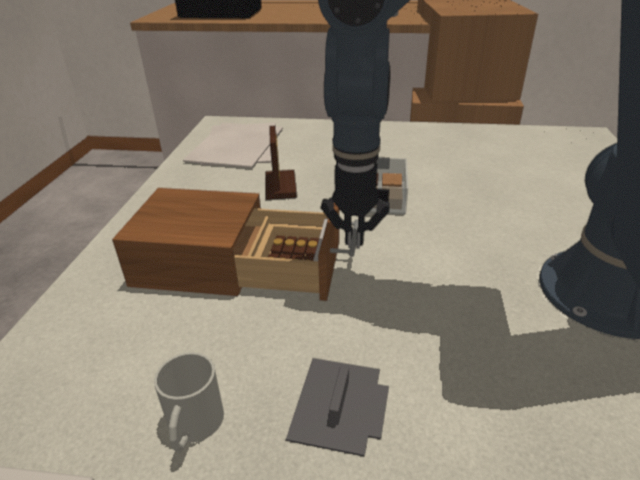

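The drawer is out (front at about (325,255)), with the medals visible in it. Releasing the bar and lifting.

Call:
send_rows --targets '[{"linear": [0,0,0],"roll": 0},{"linear": [0,0,0],"roll": 0},{"linear": [0,0,0],"roll": 0},{"linear": [0,0,0],"roll": 0}]' --fingers 3.2 --squeeze 20

```text
t: 6.05
eef_pos: [0.4826, -0.0102, 0.0364]
tool_rot: [1.7, 90.0, -88.8]
wrist_force: [0.2, 0.1, 1.0]
finger_gap: 0.374
```

Call:
send_rows --targets '[{"linear": [-2,0,0],"roll": 0},{"linear": [-4,0,0],"roll": 0},{"linear": [-7,0,0],"roll": 0},{"linear": [-10,0,0],"roll": 0},{"linear": [-12,0,0],"roll": 0},{"linear": [-12,0,0],"roll": 0},{"linear": [-12,0,0],"roll": 0},{"linear": [-12,0,0],"roll": 0}]'

```text
t: 6.72
eef_pos: [0.4822, -0.01, 0.1557]
tool_rot: [-70.4, 90.0, -160.9]
wrist_force: [-0.1, 0.3, -0.6]
finger_gap: 0.376
```

```bash
python3 - <<'E'
from h import *
from workcell import arm
go(arm.sense(),[.479,.308,.09],84)
for n in("side","top"):
    s=arm.snapshot(n); cv2.imwrite(f"pics/{n}4.png",s["img"]); np.savez(f"{n}4.npz",**s)
s=dict(np.load("top4.npz")); P=cloud(s); 
E
```

```text
pos [ 0.4822 -0.01    0.1557] x [-0.001 -0.    -1.   ] jaw -0.53 F [-0.1  0.3 -0.6] gap 32.1 t 6.72 J6 89.4
 -> linear [  6.56  -0.61 -31.8 ] roll -84.53
```

View pics/top4.png

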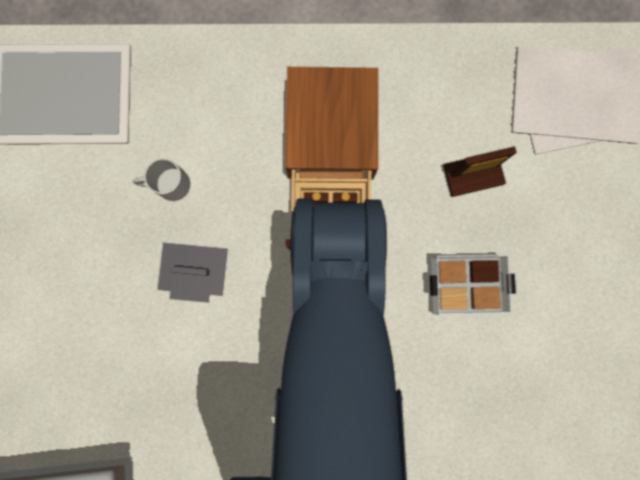

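Call:
send_rows --targets '[{"linear": [0,-0.2,-4],"roll": -7},{"linear": [1,-0.3,-8],"roll": -14},{"linear": [2,-0.4,-12],"roll": -21},{"linear": [3,-0.5,-16],"roll": -28},{"linear": [4,-0.6,-20],"roll": -35},{"linear": [4,-0.6,-24],"roll": -42},{"linear": [4,-0.6,-28],"roll": -49},{"linear": [4,-0.6,-31],"roll": -56}]' --fingers 8.54

```text
t: 7.48
eef_pos: [0.4783, 0.3028, 0.1148]
tool_rot: [-121.1, 89.9, -155.2]
wrist_force: [1.0, -1.3, 0.7]
finger_gap: 1.002
```

Call:
send_rows --targets '[{"linear": [0,0,0],"roll": -7},{"linear": [0,0,0],"roll": -14},{"linear": [0,0,0],"roll": -21},{"linear": [0,0,0],"roll": -28.5},{"linear": [0,0,0],"roll": -28.5},{"linear": [0,0,0],"roll": -28.5},{"linear": [0,0,0],"roll": -28.5}]'

```text
t: 8.07
eef_pos: [0.4791, 0.2999, 0.1157]
tool_rot: [-137.4, 89.9, -143.7]
wrist_force: [-0.7, 0.9, 0.1]
finger_gap: 1.002
```

```bash
python3 - <<'E'
from h import *
from workcell import arm
go(arm.sense(),[.479,.308,.02],84)
for n in("side","top"):
    s=arm.snapshot(n); cv2.imwrite(f"pics/{n}5.png",s["img"]); np.savez(f"{n}5.npz",**s)
E
```

```text
pos [0.4791 0.2999 0.1157] x [-0.001 -0.001 -1.   ] jaw 83.74 F [-0.7  0.9  0.1] gap 85.5 t 8.07 J6 38.3
 -> linear [ 9.57  0.81 -0.09] roll -0.26
```

View pics/side5.png

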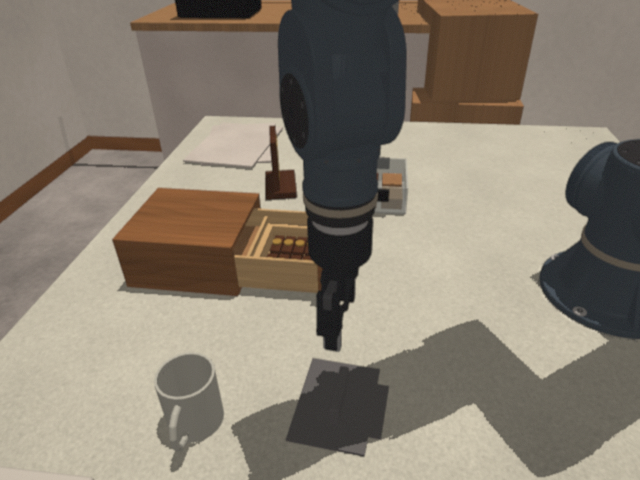

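View pics/top5.png

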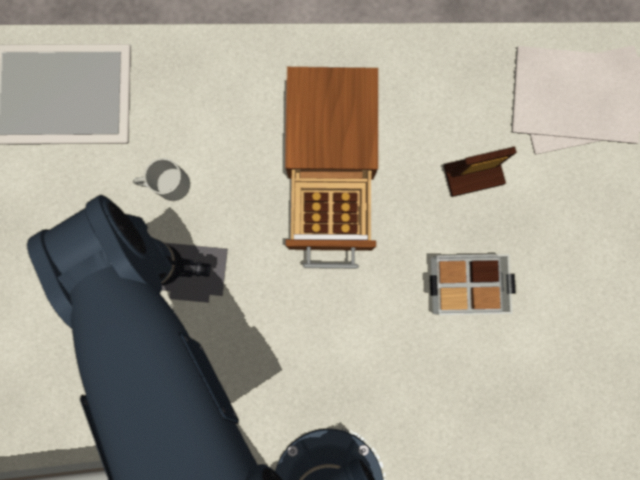

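The open drawer shows clearly in the top view: front at row ~244, lip at row ~237, partition at row ~180, bar at row ~265. The gripper is above the cover's rib. I'll measure the drawer and the open fingertip's height.

```bash
python3 - <<'E'
from h import *
s=dict(np.load("top5.npz")); cv2.imwrite("pics/t5z.png",cv2.resize(s["img"][160:275,275:390],(690,590)[::1] if 0 else (590,590),interpolation=2))
P=cloud(s)
for u in (300,331,362): print(u,[(v,*np.round(P[v,u]*1000).astype(int).tolist()) for v in list(range(166,190,2))+list(range(228,252,1))])
t=dict(np.load("side5.npz")); P=cloud(t)
for v in range(325,356,3): print(v,[tuple(np.round(P[v,u]*1000).astype(int).tolist()) for u in range(322,348,5)])
E
```

```text
300 [(166, 697, 55, 112), (168, 694, 55, 106), (170, 702, 57, 50), (172, 698, 57, 49), (174, 693, 57, 49), (176, 690, 57, 44), (178, 680, 56, 69), (180, 677, 57, 63), (182, 674, 57, 51), (184, 668, 57, 60), (186, 665, 57, 53), (188, 663, 58, 42), (228, 574, 59, 20), (229, 572, 59, 18), (230, 569, 59, 19), (231, 567, 59, 19), (232, 565, 59, 19), (233, 562, 59, 22), (234, 560, 59, 22), (235, 552, 57, 74), (236, 550, 57, 73), (237, 548, 57, 72), (238, 546, 57, 72), (239, 540, 56, 108), (240, 538, 56, 107), (241, 535, 56, 110), (242, 533, 56, 109), (243, 531, 56, 111), (244, 529, 56, 108), (245, 527, 56, 106), (246, 526, 56, 97), (247, 526, 57, 76), (248, 525, 58, 53), (249, 525, 59, 25), (250, 525, 60, 3), (251, 523, 60, -2)]
331 [(166, 696, -12, 113), (168, 691, -12, 115), (170, 702, -13, 49), (172, 697, -13, 49), (174, 693, -13, 47), (176, 687, -13, 52), (178, 683, -13, 51), (180, 674, -12, 70), (182, 673, -12, 55), (184, 669, -12, 53), (186, 665, -12, 52), (188, 661, -12, 46), (228, 573, -12, 21), (229, 571, -12, 18), (230, 569, -12, 17), (231, 567, -12, 20), (232, 565, -12, 16), (23
[... 1605 characters left out ...]
, 0), (488, 355, 184), (480, 374, 204), (474, 373, 204), (487, 171, -3), (479, 172, -1)]
340 [(520, 184, 0), (488, 354, 178), (482, 356, 181), (477, 350, 175), (486, 179, -1), (478, 180, 0)]
343 [(519, 190, -2), (488, 356, 175), (482, 357, 178), (477, 350, 171), (486, 185, -3), (477, 185, -2)]
346 [(518, 197, -1), (488, 355, 169), (483, 354, 169), (477, 350, 165), (485, 194, -1), (477, 193, -1)]
349 [(518, 203, -2), (489, 352, 161), (482, 355, 165), (477, 350, 160), (485, 198, -3), (476, 201, 1)]
352 [(517, 210, -1), (508, 210, 0), (500, 208, -2), (492, 206, -2), (484, 206, -1), (476, 206, 0)]
355 [(516, 217, -1), (508, 217, 0), (500, 214, -2), (492, 212, -3), (483, 211, -3), (475, 211, -2)]
```

View pics/t5z.png

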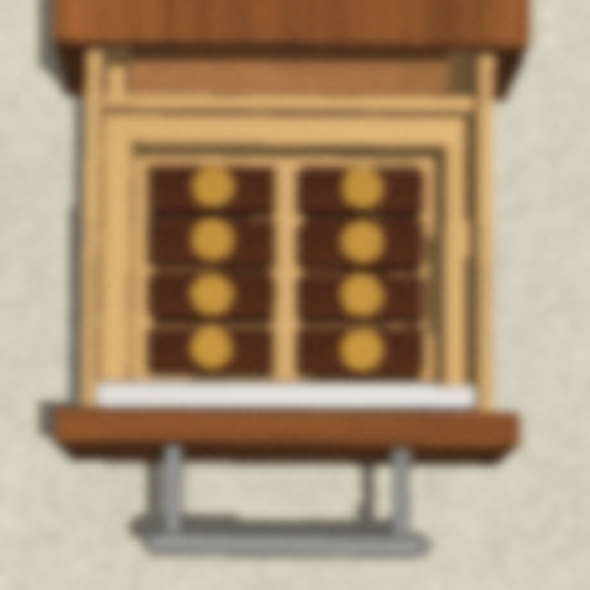

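```bash
python3 - <<'E'
from h import *
s=dict(np.load("side0.npz")); P=cloud(s)
m=(P[...,2]>.036)&(P[...,2]<.043)&(abs(P[...,0]-.48)<.05)&(abs(P[...,1]-.31)<.08)
p=P[m]; print("rib top side: n",m.sum(),"mean",p.mean(0),"y rng",p[:,1].min(),p[:,1].max())
# crop px->: rib top corners in c_side270 (5x): near (302,350),(343,352) far (352,138),(392,138)
for c in((302,350),(343,352),(352,138),(392,140)): print(np.round(plane(s,270+c[0]/5-.4,340+c[1]/5-.4,.039)*1000,1))
s=dict(np.load("side5.npz")); P=cloud(s)
q=P[339:350,326:342].reshape(-1,3); print("finger outer",np.median(q,0),q.std(0))
q=P[328:336,322:338].reshape(-1,3); print("knuckle",np.median(q,0))
s=dict(np.load("top5.npz"))
for x in (97,475): print("lip ends",np.round(plane(s,275+x/5.13-.4,160+395/5.13-.4,.072)*1000,1))
for x in (60,518): print("front ends",np.round(plane(s,275+x/5.13-.4,160+420/5.13-.4,.109)*1000,1))
for x in (148,427): print("bar",np.round(plane(s,275+x/5.13-.4,160+542/5.13-.4,.089)*1000,1))
E
```

```text
rib top side: n 419 mean [0.47866497 0.31047999 0.03772246] y rng 0.2680018670351917 0.34819539507744435
[487.  348.9  39. ]
[475.8 348.3  39. ]
[480.6 273.5  39. ]
[468.7 273.   39. ]
finger outer [0.4809986  0.3546083  0.17183569] [0.00641539 0.03724956 0.04043187]
knuckle [0.48270734 0.37266069 0.2109959 ]
lip ends [548.8  71.3  72. ]
lip ends [547.4 -90.3  72. ]
front ends [534.6  84.8 109. ]
front ends [ 532.9 -105.   109. ]
bar [484.8  49.3  89. ]
bar [483.7 -67.7  89. ]
```

Call:
send_rows --targets '[{"linear": [2,0.9,-0.1],"roll": 0},{"linear": [5,0.9,-0.1],"roll": 0},{"linear": [7.5,0.9,-0.1],"roll": 0},{"linear": [9.0,0.9,-0.1],"roll": 0},{"linear": [9.0,0.9,-0.1],"roll": 0},{"linear": [9.0,0.9,-0.1],"roll": 0},{"linear": [9.0,0.9,-0.1],"roll": 0}]' --fingers 8.54

```text
t: 8.75
eef_pos: [0.48, 0.3096, 0.0274]
tool_rot: [37.5, 89.9, 31.4]
wrist_force: [-0.1, 0.3, 0.5]
finger_gap: 1.001
```

```bash
python3 - <<'E'
from h import *
from workcell import arm
go(arm.sense(),[.479,.3085,-.033],84)
s=arm.snapshot("side"); cv2.imwrite("pics/s6.png",cv2.resize(s["img"][300:460,240:420],(720,640)[:2] if 0 else (675,600),interpolation=2)); np.savez("side6.npz",**s)
E
```

```text
pos [0.48   0.3096 0.0274] x [ 0.001  0.001 -1.   ] jaw 83.92 F [-0.1  0.3  0.5] gap 85.5 t 8.75 J6 38.9
 -> linear [ 6.04 -0.12 -0.09] roll -0.08
```

View pics/s6.png

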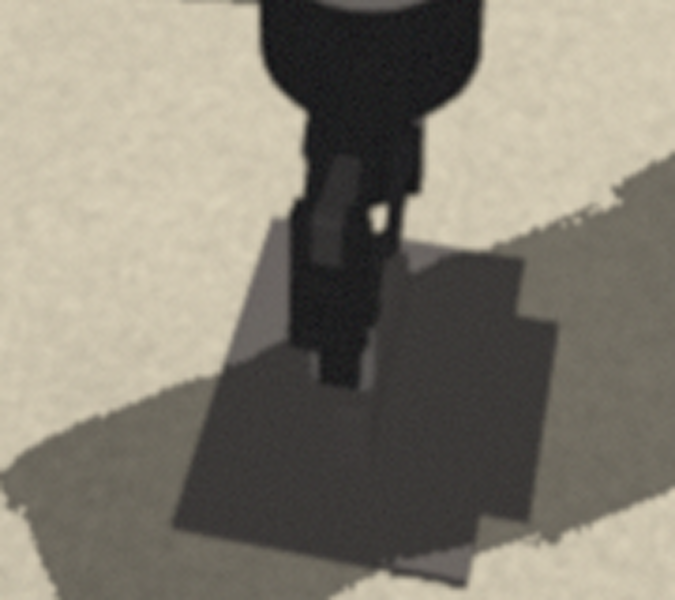

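Call:
send_rows --targets '[{"linear": [1.0,-0.1,-0.1],"roll": 0},{"linear": [2.0,-0.1,-0.1],"roll": 0},{"linear": [2.6,-0.1,-0.1],"roll": 0},{"linear": [3.0,-0.1,-0.1],"roll": 0},{"linear": [3.4,-0.1,-0.1],"roll": 0},{"linear": [3.8,-0.1,-0.1],"roll": 0},{"linear": [3.8,-0.1,-0.1],"roll": 0}]'

```text
t: 9.38
eef_pos: [0.4778, 0.3081, -0.0125]
tool_rot: [-139.3, 89.9, -145.3]
wrist_force: [0.6, -0.8, -0.0]
finger_gap: 0.997
```

```bash
python3 - <<'E'
from h import *
from workcell import arm
go(arm.sense(),[.479,.3085,-.033],84)
s=arm.snapshot("side"); cv2.imwrite("pics/s7.png",cv2.resize(s["img"][300:460,240:420],(675,600),interpolation=2)); np.savez("side7.npz",**s)
E
```

```text
pos [ 0.4778  0.3081 -0.0125] x [-0.001 -0.001 -1.   ] jaw 83.97 F [ 0.6 -0.8 -0. ] gap 85.2 t 9.38 J6 38.8
 -> linear [2.05 0.06 0.12] roll -0.03
```

View pics/s7.png

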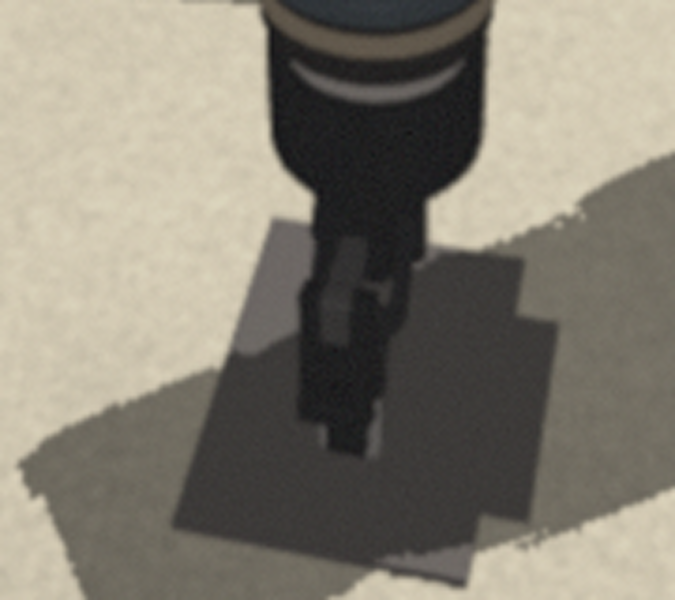

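Call:
send_rows --targets '[{"linear": [0.4,0,0.1],"roll": 0},{"linear": [0.8,0,0.1],"roll": 0},{"linear": [1.2,0,0.1],"roll": 0},{"linear": [1.6,0,0.1],"roll": 0},{"linear": [1.9,0,0.1],"roll": 0},{"linear": [1.9,0,0.1],"roll": 0},{"linear": [1.9,0,0.1],"roll": 0}]'

```text
t: 10.02
eef_pos: [0.4791, 0.3081, -0.0309]
tool_rot: [-134.8, 90.0, -140.9]
wrist_force: [-0.1, -0.3, 0.2]
finger_gap: 1.0
```

Call:
send_rows --targets '[{"linear": [0,0,0],"roll": 0},{"linear": [0,0,0],"roll": 0},{"linear": [0,0,0],"roll": 0},{"linear": [0,0,0],"roll": 0},{"linear": [0,0,0],"roll": 0}]' --fingers 6 --squeeze 30

```text
t: 10.43
eef_pos: [0.4793, 0.3083, -0.0305]
tool_rot: [8.2, 90.0, 2.2]
wrist_force: [0.7, -0.2, 1.2]
finger_gap: 0.932
```

```bash
python3 - <<'E'
from h import *
from workcell import arm
go(arm.sense(),[.479,.3085,-.033],84)
s=arm.snapshot("side"); cv2.imwrite("pics/s8.png",cv2.resize(s["img"][300:460,240:420],(675,600),interpolation=2)); np.savez("side8.npz",**s)
E
```

```text
pos [ 0.4793  0.3083 -0.0305] x [ 0.  0. -1.] jaw 83.97 F [ 0.7 -0.2  1.2] gap 79.6 t 10.43 J6 38.8
 -> linear [ 0.25  0.02 -0.03] roll -0.03
```

View pics/s8.png

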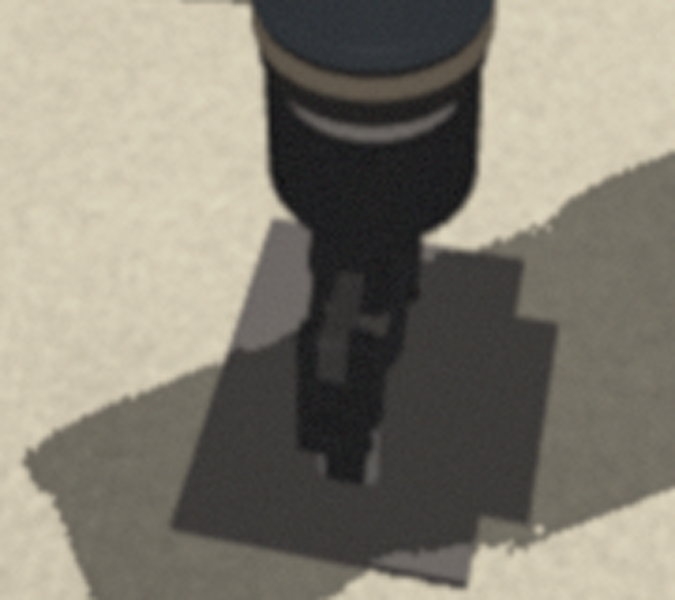

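The rib is gripped by its ends (79.6 mm against 80). Lifting, then carrying it over the drawer.

Call:
send_rows --targets '[{"linear": [-1,0,0],"roll": 0},{"linear": [-2.5,0,0],"roll": 0},{"linear": [-5,0,0],"roll": 0},{"linear": [-8,0,0],"roll": 0},{"linear": [-11,0,0],"roll": 0},{"linear": [-14,0,0],"roll": 0},{"linear": [-16,0,0],"roll": 0},{"linear": [-16,0,0],"roll": 0}]'

```text
t: 11.15
eef_pos: [0.4812, 0.3095, 0.1345]
tool_rot: [38.4, 89.6, 32.4]
wrist_force: [0.7, 0.6, -1.7]
finger_gap: 0.932
```

Call:
send_rows --targets '[{"linear": [0,0,0],"roll": -3},{"linear": [0,0,0],"roll": -5.2},{"linear": [0,0,0],"roll": -5.2}]'

```text
t: 11.4
eef_pos: [0.4788, 0.3079, 0.129]
tool_rot: [-145.5, 90.0, -146.2]
wrist_force: [1.2, -0.5, -2.4]
finger_gap: 0.929
```

```bash
python3 - <<'E'
from h import *
from workcell import arm
go(arm.sense(),[.625,-.0105,.13],89.2)
s=arm.snapshot("side"); cv2.imwrite("pics/s9.png",s["img"]); np.savez("side9.npz",**s)
E
```

```text
pos [0.4788 0.3079 0.129 ] x [-0.001 -0.    -1.   ] jaw 89.27 F [ 1.2 -0.5 -2.4] gap 79.3 t 11.4 J6 33.5
 -> linear [ -0.09 -31.66  15.03] roll 0.07
```

View pics/s9.png

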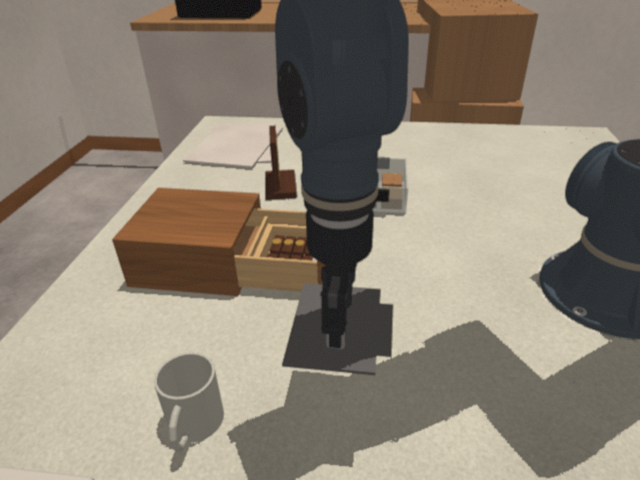

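The cover is held level, with its tongue to the right at about (380,330). Carrying it to the drawer.

Call:
send_rows --targets '[{"linear": [0,-1.5,0.7],"roll": 0},{"linear": [0,-4,1.9],"roll": 0},{"linear": [0,-7,3.3],"roll": 0},{"linear": [0,-10,4.7],"roll": 0},{"linear": [0,-13,6.2],"roll": 0},{"linear": [0,-16,7.6],"roll": 0},{"linear": [0,-19,9.0],"roll": 0},{"linear": [0,-22,10.4],"roll": 0}]'

```text
t: 12.12
eef_pos: [0.5801, 0.0851, 0.1289]
tool_rot: [-168.7, 90.0, -169.6]
wrist_force: [0.1, 0.7, -2.0]
finger_gap: 0.933
```

Call:
send_rows --targets '[{"linear": [0,-3,1.4],"roll": 0},{"linear": [0,-5.5,2.6],"roll": 0},{"linear": [0,-7.5,3.6],"roll": 0},{"linear": [0,-9,4.3],"roll": 0},{"linear": [0,-9.7,4.6],"roll": 0},{"linear": [0,-9.7,4.6],"roll": 0},{"linear": [0,-9.7,4.6],"roll": 0},{"linear": [0,-9.7,4.6],"roll": 0}]'

```text
t: 12.78
eef_pos: [0.624, -0.0097, 0.1293]
tool_rot: [156.3, 90.0, 155.6]
wrist_force: [-0.8, 0.1, -1.4]
finger_gap: 0.931
```

```bash
python3 - <<'E'
from h import *
from workcell import arm
go(arm.sense(),[.625,-.0105,.06],89.2)
for n in("side","top"):
    s=arm.snapshot(n); cv2.imwrite(f"pics/{n}10.png",s["img"]); np.savez(f"{n}10.npz",**s)
i=np.hstack([cv2.resize(cv2.imread("pics/side10.png")[130:310,190:370],(400,400)),cv2.resize(cv2.imread("pics/top10.png")[150:270,270:390],(400,400))]);cv2.imwrite("pics/p10.png",i)
E
```

```text
pos [ 0.624  -0.0097  0.1293] x [-0.001  0.    -1.   ] jaw 89.22 F [-0.8  0.1 -1.4] gap 79.5 t 12.78 J6 -0.1
 -> linear [ 6.93 -0.08  0.1 ] roll 0.02
```

View pics/p10.png

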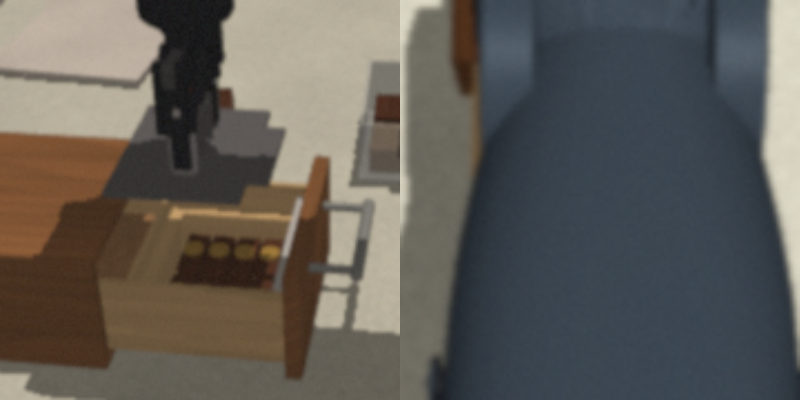

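```bash
python3 - <<'E'
from h import *
s=dict(np.load("side10.npz"))
cv2.imwrite("pics/s10z.png",cv2.resize(s["img"][170:230,225:325],(800,480),interpolation=2))
P=cloud(s)
m=(P[...,2]>.15)&(P[...,2]<.178)&(P[...,0]>.54)&(P[...,0]<.70)&(abs(P[...,1])<.1)
m[:175]=0
p=P[m]; print(m.sum(),p.min(0),p.max(0),np.percentile(p,[1,99],axis=0))
A=np.c_[p[:,:2],np.ones(len(p))]; c=np.linalg.lstsq(A,p[:,2],rcond=None)[0]; print("slopes",c)
E
```

```text
2325 [ 0.55468559 -0.08634578  0.15765989] [0.68409294 0.06826411 0.17798699] [[ 0.55598467 -0.08059932  0.15900694]
 [ 0.68253632  0.06586978  0.175866  ]]
slopes [ 0.00142555 -0.00648711  0.16277023]
```

View pics/s10z.png

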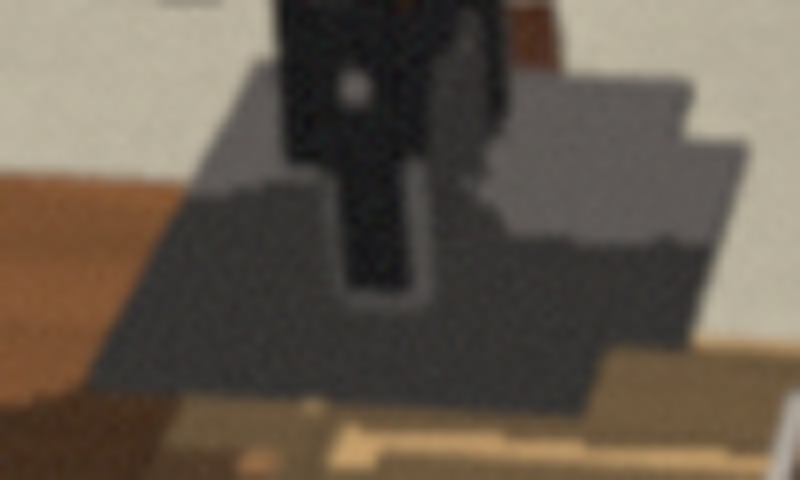

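The cover is level. Its measured x extent is 0.555–0.684 and it is centred at y≈-0.009: 3 mm behind the lip edge and 6 mm short of the cabinet face. Lowering so that its back edge lands on the partition and tips the tongue down.

Call:
send_rows --targets '[{"linear": [2,-0.1,0],"roll": 0},{"linear": [4,-0.1,0],"roll": 0},{"linear": [6,-0.1,0],"roll": 0},{"linear": [7.0,-0.1,0],"roll": 0},{"linear": [7.6,-0.1,0],"roll": 0},{"linear": [7.9,-0.1,0],"roll": 0},{"linear": [7.9,-0.1,0],"roll": 0},{"linear": [7.9,-0.1,0],"roll": 0}]'

```text
t: 13.55
eef_pos: [0.6252, -0.0118, 0.0512]
tool_rot: [-3.5, 89.9, -4.3]
wrist_force: [0.1, 0.1, -0.6]
finger_gap: 0.932
```

```bash
cat > look.py <<'E'
from h import *
from workcell import arm
import sys
k=sys.argv[1]
go(arm.sense(),[float(v) for v in sys.argv[2:5]],89.2)
s=arm.snapshot("side"); np.savez(f"side{k}.npz",**s); cv2.imwrite(f"pics/s{k}z.png",cv2.resize(s["img"][170:290,225:365],(700,600),interpolation=2))
E
python3 look.py 11 .624 -.0105 .032
```

```text
pos [ 0.6252 -0.0118  0.0512] x [ 0.001 -0.    -1.   ] jaw 89.19 F [ 0.1  0.1 -0.6] gap 79.6 t 13.55 J6 -0.3
 -> linear [ 1.92  0.12 -0.12] roll -0.01
```

View pics/s11z.png

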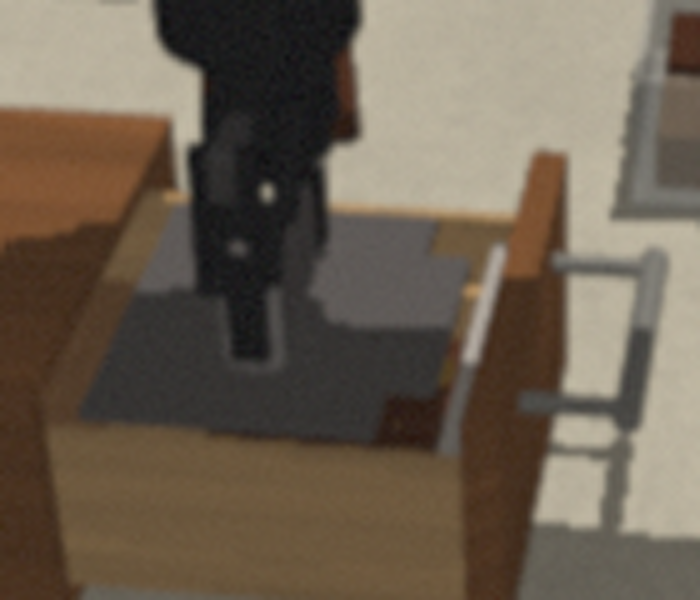

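Call:
send_rows --targets '[{"linear": [0.4,0.1,-0.1],"roll": 0},{"linear": [0.8,0.1,-0.1],"roll": 0},{"linear": [1.1,0.1,-0.1],"roll": 0},{"linear": [1.3,0.1,-0.1],"roll": 0},{"linear": [1.5,0.1,-0.1],"roll": 0},{"linear": [1.6,0.1,-0.1],"roll": 0},{"linear": [1.6,0.1,-0.1],"roll": 0}]'

```text
t: 14.18
eef_pos: [0.6242, -0.0109, 0.035]
tool_rot: [-2.8, 89.9, -3.6]
wrist_force: [-1.0, 1.0, 4.0]
finger_gap: 0.933
```

```bash
python3 look.py 12 .624 -.0105 .032
```

```text
pos [ 0.6242 -0.0109  0.035 ] x [ 0.001 -0.    -1.   ] jaw 89.18 F [-1.  1.  4.] gap 79.7 t 14.18 J6 -0.2
 -> linear [ 0.3   0.04 -0.02] roll -0.02
```

View pics/s12z.png

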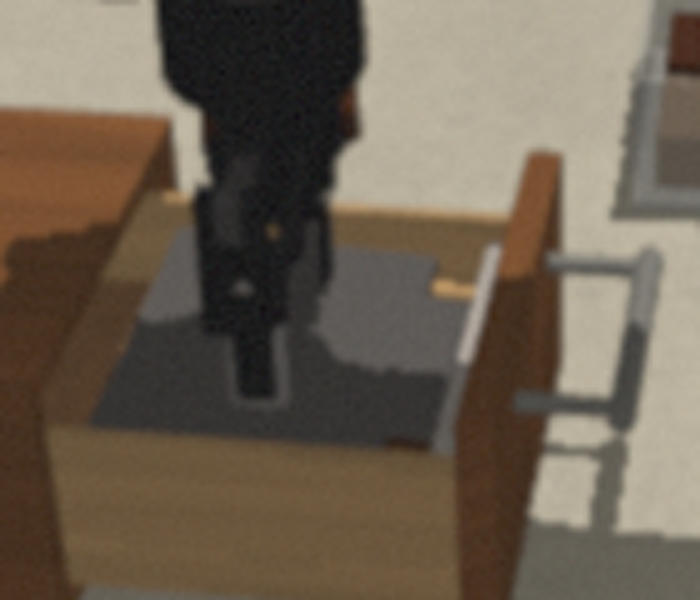

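```bash
cat > fit.py <<'E'
from h import *
import sys
s=dict(np.load(sys.argv[1])); P=cloud(s); g=s['img'].astype(int)
neu=(g.max(2)-g.min(2)<22)&(g.max(2)>40)&(g.max(2)<130)
m=neu&(P[...,2]>.05)&(P[...,2]<.1)&(P[...,0]>.545)&(P[...,0]<.70)&(abs(P[...,1]+.01)<.072)
p=P[m]
for _ in range(6):
    A=np.c_[p[:,:2]-[.6,-.01],np.ones(len(p))]; c=np.linalg.lstsq(A,p[:,2],rcond=None)[0]; r=p[:,2]-A@c
    p=p[abs(r)<max(.003,1.5*r.std())]
print(len(p),"slope x,y",np.round(c[:2],4),"top z at(.6,-.01)",round(c[2],4),"x",np.percentile(p[:,0],[.5,99.5]),"y",np.percentile(p[:,1],[.5,99.5]))
E
python3 fit.py side12.npz;python3 fit.py side11.npz
```

```text
1814 slope x,y [ 0.0642 -0.0009] top z at(.6,-.01) 0.0678 x [0.55748327 0.68396952] y [-0.08049272  0.05398329]
1985 slope x,y [ 0.002  -0.0001] top z at(.6,-.01) 0.0853 x [0.55674373 0.68402511] y [-0.07986165  0.06163936]
```

Call:
send_rows --targets '[{"linear": [0.1,0,0],"roll": 0},{"linear": [0.2,0,0],"roll": 0},{"linear": [0.3,0,0],"roll": 0},{"linear": [0.4,0,0],"roll": 0},{"linear": [0.4,0,0],"roll": 0},{"linear": [0.4,0,0],"roll": 0}]'

```text
t: 14.73
eef_pos: [0.6241, -0.0109, 0.0309]
tool_rot: [-3.5, 89.9, -4.3]
wrist_force: [-1.4, 0.8, 5.0]
finger_gap: 0.929
```

```bash
python3 look.py 13 .61 -.0105 .032; python3 fit.py side13.npz
```

```text
pos [ 0.6241 -0.0109  0.0309] x [ 0.001 -0.    -1.   ] jaw 89.18 F [-1.4  0.8  5. ] gap 79.3 t 14.73 J6 -0.2
 -> linear [-0.11  0.02 -1.41] roll -0.02
1736 slope x,y [ 0.138  -0.0018] top z at(.6,-.01) 0.0621 x [0.56091126 0.68538391] y [-0.08057209  0.05329811]
```

View pics/s13z.png

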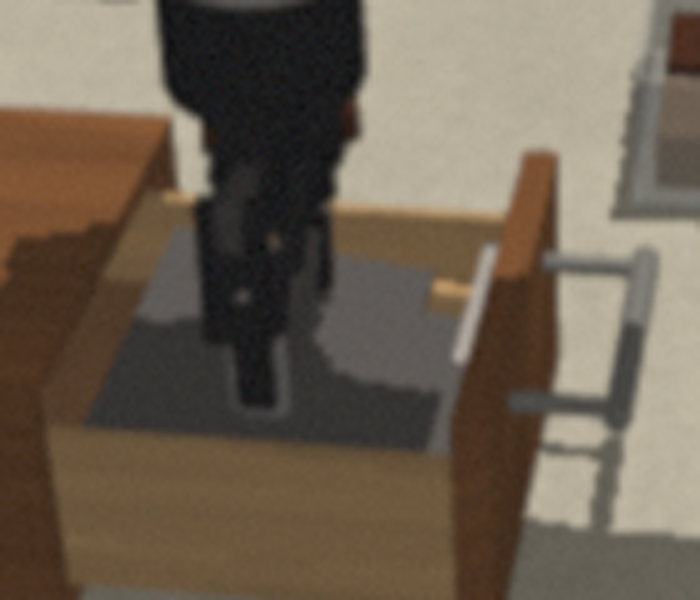

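The cover is tilted 0.138 rad with its tongue down at ledge level behind the lip. Sliding it forward under the lip.

Call:
send_rows --targets '[{"linear": [-0.1,0,-0.2],"roll": 0},{"linear": [-0.1,0,-0.4],"roll": 0},{"linear": [-0.1,0,-0.6],"roll": 0},{"linear": [-0.1,0,-0.8],"roll": 0},{"linear": [-0.1,0,-1.0],"roll": 0},{"linear": [-0.1,0,-1.2],"roll": 0},{"linear": [-0.1,0,-1.2],"roll": 0},{"linear": [-0.1,0,-1.2],"roll": 0}]'

```text
t: 15.45
eef_pos: [0.6115, -0.0107, 0.0313]
tool_rot: [-138.7, 90.0, -139.5]
wrist_force: [0.3, -0.3, -1.1]
finger_gap: 0.931
```

```bash
python3 look.py 14 .61 -.0105 .032; python3 fit.py side14.npz
```

```text
pos [ 0.6115 -0.0107  0.0313] x [-0. -0. -1.] jaw 89.18 F [ 0.3 -0.3 -1.1] gap 79.5 t 15.45 J6 -0.2
 -> linear [-0.07  0.02 -0.15] roll -0.02
1574 slope x,y [ 0.1301 -0.0005] top z at(.6,-.01) 0.0644 x [0.5600535  0.67213907] y [-0.08092337  0.0542905 ]
```

View pics/s14z.png

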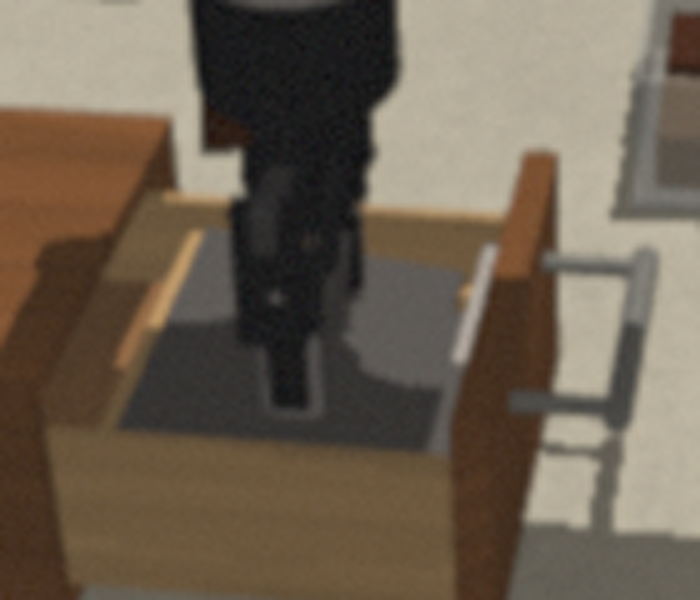

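The tongue is now under the lip (its end is hidden at about (465,290)) and the partition shows clear behind the back edge at about (160,290). Pressing down so the back edge swings flat.

Call:
send_rows --targets '[{"linear": [0.2,0,0],"roll": 0},{"linear": [0.4,0,0],"roll": 0},{"linear": [0.6,0,0],"roll": 0},{"linear": [0.7,0,0],"roll": 0},{"linear": [0.8,0,0],"roll": 0},{"linear": [0.9,0,0],"roll": 0},{"linear": [0.9,0,0],"roll": 0}]'

```text
t: 16.08
eef_pos: [0.6118, -0.0107, 0.0223]
tool_rot: [-26.8, 90.0, -27.7]
wrist_force: [1.6, -0.7, 4.5]
finger_gap: 0.933
```

```bash
python3 look.py 15 .61 -.0105 .022; python3 fit.py side15.npz
```

```text
pos [ 0.6118 -0.0107  0.0223] x [ 0. -0. -1.] jaw 89.17 F [ 1.6 -0.7  4.5] gap 79.7 t 16.08 J6 -0.2
 -> linear [ 0.03  0.02 -0.18] roll -0.03
1320 slope x,y [0.009 0.002] top z at(.6,-.01) 0.0571 x [0.55631006 0.67034265] y [-0.0808622   0.03725236]
```

View pics/s15z.png

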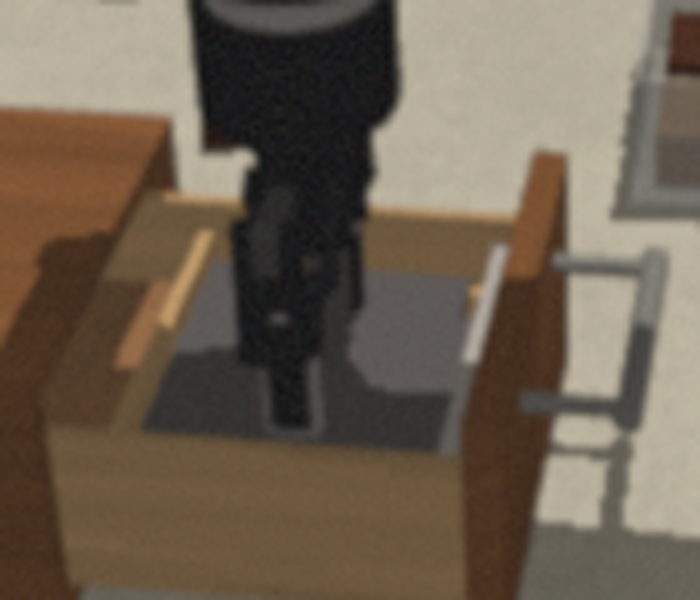

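The cover is flat (slope 0.009, top at z≈0.057 against the expected 0.058). Releasing and lifting.

Call:
send_rows --targets '[{"linear": [0,0,0],"roll": 0},{"linear": [0,0,0],"roll": 0},{"linear": [0,0,0],"roll": 0},{"linear": [0,0,0],"roll": 0}]' --fingers 8.54

```text
t: 16.47
eef_pos: [0.6112, -0.0107, 0.022]
tool_rot: [-173.0, 89.9, -173.9]
wrist_force: [0.8, 0.5, 0.4]
finger_gap: 1.003
```

Call:
send_rows --targets '[{"linear": [-0.5,0,0],"roll": 0},{"linear": [-1.2,0,0],"roll": 0},{"linear": [-2.4,0,0],"roll": 0},{"linear": [-4,0,0],"roll": 0},{"linear": [-7,0,0],"roll": 0},{"linear": [-10,0,0],"roll": 0},{"linear": [-13,0,0],"roll": 0},{"linear": [-14,0,0],"roll": 0}]'

```text
t: 17.13
eef_pos: [0.6134, -0.0108, 0.1678]
tool_rot: [-1.1, 89.6, -1.9]
wrist_force: [0.0, -0.5, -0.0]
finger_gap: 1.0
```

```bash
python3 look.py 16 .43 -.0105 .16; python3 fit.py side16.npz
```

```text
pos [ 0.6134 -0.0108  0.1678] x [ 0.006 -0.    -1.   ] jaw 89.17 F [ 0.  -0.5 -0. ] gap 85.4 t 17.13 J6 -0.2
 -> linear [  0.66  -0.24 -18.34] roll -0.03
1583 slope x,y [0.0007 0.0012] top z at(.6,-.01) 0.0566 x [0.55662056 0.67007493] y [-0.08140084  0.03651188]
```

View pics/s16z.png

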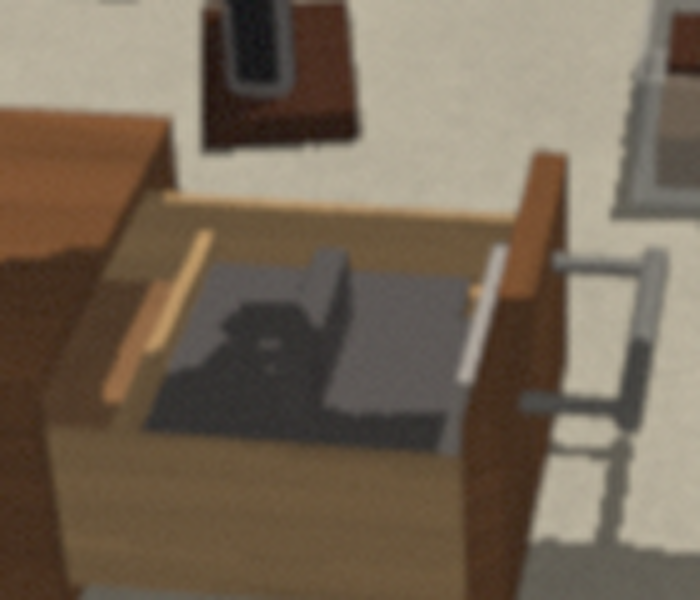

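The cover is seated: flat (slope 0.0007), tongue under the lip, rib standing free. I'll back out in front of the handle, check from above, then push.

Call:
send_rows --targets '[{"linear": [0,0,-2],"roll": 0},{"linear": [0,0,-5],"roll": 0},{"linear": [0,0,-8.5],"roll": 0},{"linear": [0,0,-12],"roll": 0},{"linear": [0,0,-15],"roll": 0},{"linear": [0,0,-17],"roll": 0},{"linear": [0,0,-18],"roll": 0},{"linear": [0,0,-18],"roll": 0}]' --fingers 0

```text
t: 17.85
eef_pos: [0.4299, -0.0081, 0.1624]
tool_rot: [-169.1, 90.0, -170.0]
wrist_force: [0.9, -0.6, -0.2]
finger_gap: 0.001
```

Call:
send_rows --targets '[{"linear": [0,0,0],"roll": 0},{"linear": [0,0,0],"roll": 0},{"linear": [0,0,0],"roll": 0}]'

```text
t: 18.1
eef_pos: [0.4329, -0.0081, 0.1621]
tool_rot: [-35.1, 90.0, -35.9]
wrist_force: [0.4, -0.6, -1.1]
finger_gap: 0.001
```

```bash
python3 look.py 17 .43 -.0095 .04; python3 - <<'E'
from h import *
from workcell import arm
s=arm.snapshot("top"); np.savez("top17.npz",**s); cv2.imwrite("pics/t17.png",cv2.resize(s["img"][160:275,275:390],(590,590),interpolation=2))
s=dict(np.load("top17.npz"));P=cloud(s)
m=(P[...,2]>.08)&(P[...,2]<.1)&(P[...,0]>.56)&(P[...,0]<.66)&(abs(P[...,1]+.01)<.06)
r=cv2.minAreaRect((P[m][:,:2]*1000).astype(np.float32)); print("rib",m.sum(),r)
E
```

```text
pos [ 0.4329 -0.0081  0.1621] x [ 0. -0. -1.] jaw 89.18 F [ 0.4 -0.6 -1.1] gap 0.1 t 18.1 J6 -0.2
 -> linear [12.21 -0.14 -0.29] roll -0.02
rib 258 ((610.9500732421875, -9.166313171386719), (78.4527816772461, 13.4690523147583), 89.93634033203125)
```

View pics/t17.png

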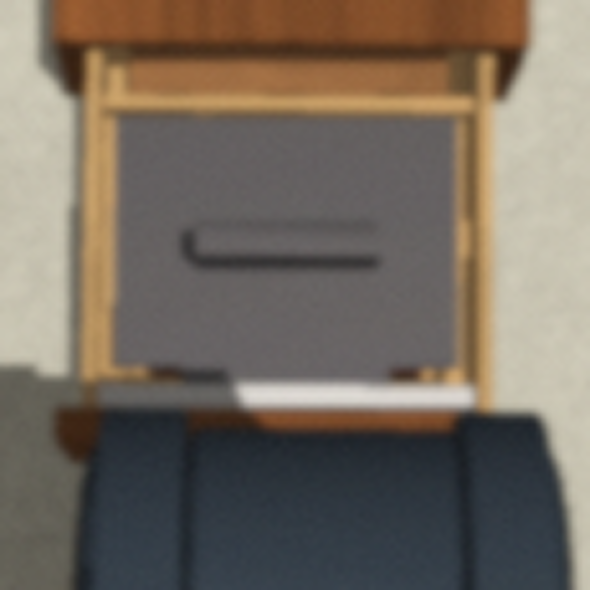

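View pics/s17z.png

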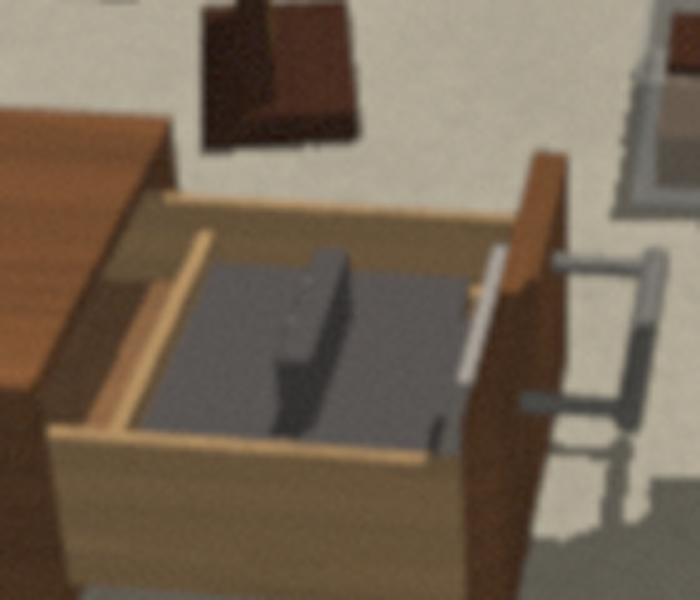

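From above the cover lies square in the drawer: rib centre at (0.611, -0.009), tongue tip about 4 mm from the front, back edge just ahead of the partition. Lowering the closed fingers in front of the bar and pushing.

Call:
send_rows --targets '[{"linear": [2,-0.1,0],"roll": 0},{"linear": [5,-0.1,0],"roll": 0},{"linear": [8,-0.1,0],"roll": 0},{"linear": [10.5,-0.1,0],"roll": 0},{"linear": [12.2,-0.1,0],"roll": 0},{"linear": [12.2,-0.1,0],"roll": 0},{"linear": [12.2,-0.1,0],"roll": 0}]'

```text
t: 18.78
eef_pos: [0.4313, -0.0091, 0.0399]
tool_rot: [-178.4, 89.9, -179.2]
wrist_force: [-0.3, -0.5, 0.1]
finger_gap: 0.004
```

Call:
send_rows --targets '[{"linear": [0,0,1],"roll": 0},{"linear": [0,0,2],"roll": 0},{"linear": [0,0,3],"roll": 0},{"linear": [0,0,3.8],"roll": 0},{"linear": [0,0,4.6],"roll": 0},{"linear": [0,0,5.4],"roll": 0},{"linear": [0,0,6.2],"roll": 0},{"linear": [0,0,7],"roll": 0}]'

```text
t: 19.45
eef_pos: [0.5022, -0.0102, 0.0403]
tool_rot: [-154.2, 90.0, -155.0]
wrist_force: [-2.9, -0.8, 1.1]
finger_gap: 0.002
```

```bash
python3 look.py 18 .619 -.0105 .04
```

```text
pos [ 0.5022 -0.0102  0.0403] x [-0. -0. -1.] jaw 89.17 F [-2.9 -0.8  1.1] gap 0.1 t 19.45 J6 -0.3
 -> linear [ 0.03  0.14 11.68] roll -0.03
```

View pics/s18z.png

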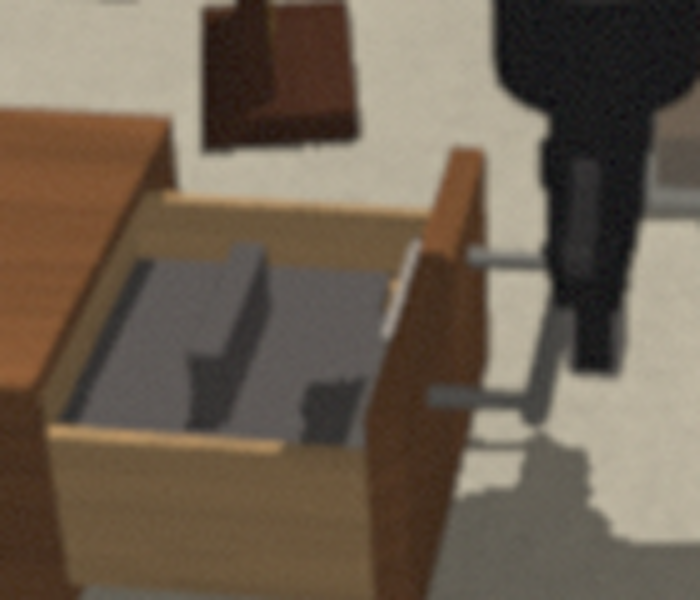

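The drawer is sliding in with the cover still flat (front now at about (450,200)). Pushing on.

Call:
send_rows --targets '[{"linear": [0,0.1,1],"roll": 0},{"linear": [0,0.1,2.2],"roll": 0},{"linear": [0,0.1,3.6],"roll": 0},{"linear": [0,0.1,5],"roll": 0},{"linear": [0,0.1,6.4],"roll": 0},{"linear": [0,0.1,7.8],"roll": 0},{"linear": [0,0.1,9],"roll": 0},{"linear": [0,0.1,10],"roll": 0}]'

```text
t: 20.17
eef_pos: [0.6024, -0.0108, 0.04]
tool_rot: [-142.6, 90.0, -143.4]
wrist_force: [-2.2, -1.3, 1.0]
finger_gap: -0.001
```

Call:
send_rows --targets '[{"linear": [0,0,0.4],"roll": 0},{"linear": [0,0,0.8],"roll": 0},{"linear": [0,0,1.1],"roll": 0},{"linear": [0,0,1.3],"roll": 0},{"linear": [0,0,1.4],"roll": 0},{"linear": [0,0,1.4],"roll": 0}]'

```text
t: 20.67
eef_pos: [0.6155, -0.0107, 0.0403]
tool_rot: [176.5, 90.0, 175.7]
wrist_force: [-0.3, 0.4, -0.6]
finger_gap: -0.002
```

```bash
python3 look.py 19 .619 -.0105 .04
```

```text
pos [ 0.6155 -0.0107  0.0403] x [-0.  0. -1.] jaw 89.18 F [-0.3  0.4 -0.6] gap -0.2 t 20.67 J6 -0.2
 -> linear [0.03 0.03 0.35] roll -0.02
```

View pics/s19z.png

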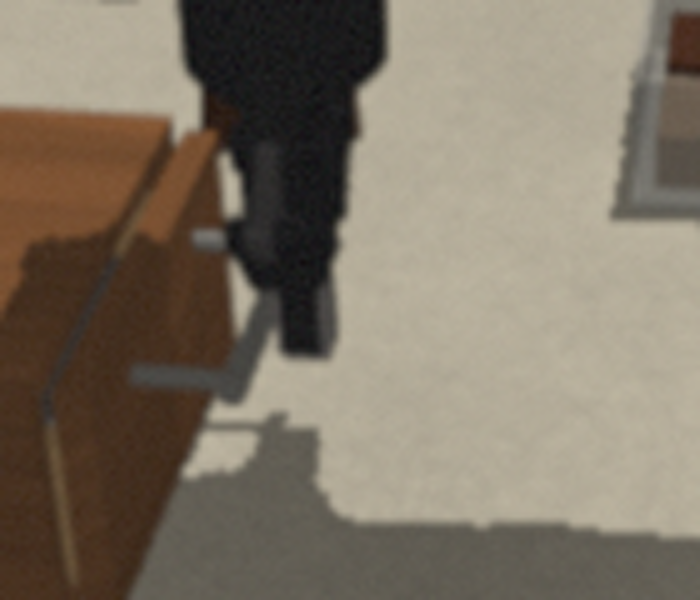

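A narrow gap is still visible at about (90,330). Pushing in small steps until the force rises.

Call:
send_rows --targets '[{"linear": [0,0,0.2],"roll": 0},{"linear": [0,0,0.4],"roll": 0},{"linear": [0,0,0.5],"roll": 0},{"linear": [0,0,0.5],"roll": 0}]'

```text
t: 21.05
eef_pos: [0.621, -0.0108, 0.0404]
tool_rot: [-5.1, 90.0, -6.0]
wrist_force: [-0.5, 0.7, -0.4]
finger_gap: 0.005
```

Call:
send_rows --targets '[{"linear": [0,0,0.2],"roll": 0},{"linear": [0,0,0.3],"roll": 0},{"linear": [0,0,0.3],"roll": 0}]'

```text
t: 21.3
eef_pos: [0.6212, -0.0108, 0.0403]
tool_rot: [179.9, 89.8, 179.1]
wrist_force: [-11.2, 0.1, 6.3]
finger_gap: 0.003
```

```bash
python3 look.py 20 .619 -.0105 .04
```

```text
pos [ 0.6212 -0.0108  0.0403] x [-0.004  0.    -1.   ] jaw 89.18 F [-11.2   0.1   6.3] gap 0.2 t 21.3 J6 -0.2
 -> linear [ 0.03  0.03 -0.22] roll -0.02
```

View pics/s20z.png

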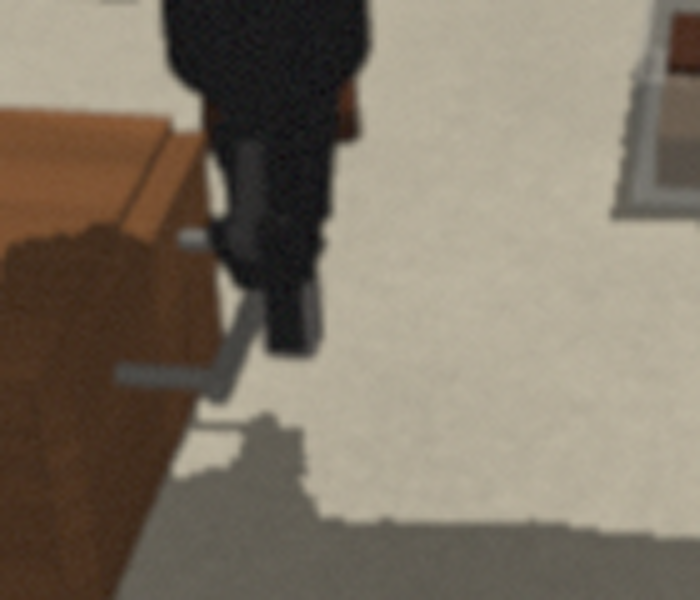

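Shut: the gap is closed and the force rose to 11 N against the stop. Backing away from the bar, then up.

Call:
send_rows --targets '[{"linear": [0,0,-1],"roll": 0},{"linear": [0,0,-2.5],"roll": 0},{"linear": [0,0,-4.5],"roll": 0},{"linear": [-1,0,-7],"roll": 0},{"linear": [-3,0,-9],"roll": 0},{"linear": [-6,0,-10],"roll": 0},{"linear": [-9,0,-10],"roll": 0},{"linear": [-10,0,-10],"roll": 0}]'

```text
t: 22.02
eef_pos: [0.5255, -0.0095, 0.145]
tool_rot: [-0.5, 89.6, -1.4]
wrist_force: [1.0, 0.3, 0.2]
finger_gap: -0.004
```

Call:
send_rows --targets '[{"linear": [0,0,-3],"roll": 0},{"linear": [0,0,-6],"roll": 0},{"linear": [0,0,-9],"roll": 0},{"linear": [0,0,-9],"roll": 0},{"linear": [0,0,-9],"roll": 0},{"linear": [0,0,-9],"roll": 0}]'

```text
t: 22.52
eef_pos: [0.435, -0.0082, 0.1408]
tool_rot: [-2.9, 89.9, -3.7]
wrist_force: [0.4, 0.1, 0.8]
finger_gap: 0.003
```

```bash
python3 look.py 21 .4 -.0105 .14; python3 - <<'E'
from h import *
from workcell import arm
s=arm.snapshot("top"); np.savez("top21.npz",**s); cv2.imwrite("pics/t21.png",s["img"])
E
```

```text
pos [ 0.435  -0.0082  0.1408] x [ 0.002 -0.    -1.   ] jaw 89.18 F [0.4 0.1 0.8] gap 0.2 t 22.52 J6 -0.2
 -> linear [ 0.07 -0.28 -3.5 ] roll -0.02
```

View pics/s21z.png

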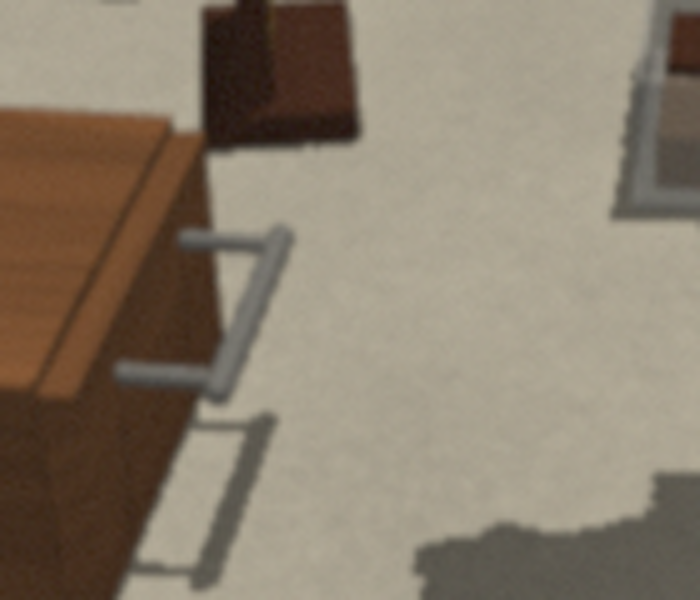

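View pics/t21.png

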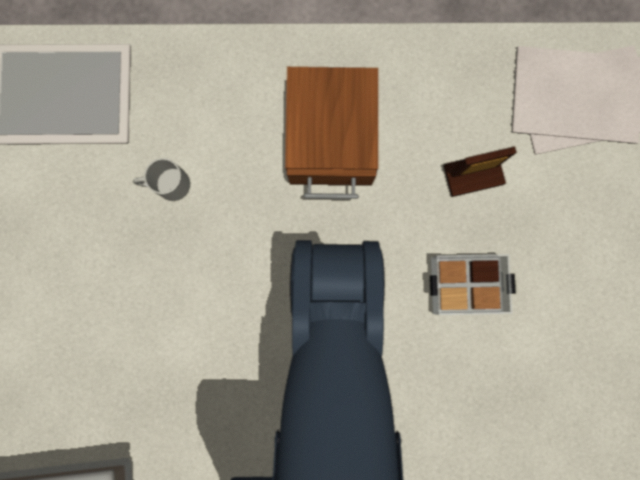

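The drawer is shut with no gap. The bin, mug and plaque sit at the same pixels as at the start, and the arm touches nothing. Handing in.

```bash
python3 -c "
from workcell import arm
print(arm.finish_job())"
```

```text
the job is handed in; nothing more can be done
None
```

I finished the job and handed it in at about 22.5 s of the 66 s allowed; no verdict came back.

**What I did**
- I pulled the drawer out by its bar to about 150 mm.
- I gripped the cover by the ends of its rib and lowered it so the partition tipped its back edge up. The tongue then slid under the lip, and I pressed the cover flat.
- I released the cover, pushed the drawer shut with the closed fingers and backed away.

**Last checks**
- **Cover before closing:** it lay flat (slope under 0.002), with the plate top about 57 mm above the counter against 58 expected. The tongue tip was about 4 mm from the drawer front, the cover was within about 2 mm of the middle, and it was square to the drawer.
- **Drawer:** no gap was visible, and the force rose to 11 N against the stop.
- **Bystanders and arm:** the bin, mug and plaque looked unmoved in the images, and the arm was clear of everything.
- **Not checked:** the cover could not be seen once the drawer was shut.

**What disagreed**
- The fingertips measured about 28 mm behind the reported tool point (about 44 mm with the fingers open), not 8 mm ahead as stated. My first grasp at the handle closed on air because of this. I used the measured offset after that.
- While I was fitting the cover, the drawer shifted a few millimetres in and out. By eye it stayed far beyond the 60 mm limit.

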